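# Pack the egg transport case and bolt down its lid

### The job

Stand all the egg boxes that are on the bench upright on the floor of the grey transport case, setting them down gently, then shut the lid completely. Then turn the four captive bolt knobs in the lid clockwise fully home to their end stops, one after another in crosswise order: near left (near is the pull-bar side, left as seen from the robot), far right, near right, and last far left.

Things in the scene. Friction and masses are not known exactly. Their poses are not given: they have to be found in the camera images.
- case: Grey case, fixed, open-topped, 180 (x) x 230 (y) x 85 mm high; walls and floor 8 mm: inside 164 x 214 mm, 77 mm deep. Origin: centre of underside; x from the pull-bar side to the hinge side (roughly away from the robot), y left, z up. Four lugs stand out 32 mm from its y sides, level with the rim. Lid hinge line: along y at x = +90, z = 85 mm.
- lid (a joint): Angle of the case's flat white lid (180 x 296 x 10 mm): 0 = shut on the rim, about 1.65 rad as found = upright, leaning slightly back; grows as it opens. Stiff hinge (0.8 N m of friction): the lid stays where it is left and needs 4 to 6 N at its bar to swing.
- lid_bar (a point): Middle of the lid's round steel pull bar, 12 mm thick, 100 mm long, parallel to the hinge, 45 mm out from the lid's free edge on two legs at its ends. 225 mm from the hinge line, 5 mm above the lid's underside: 90 mm above the bench when shut, about 310 mm when upright. It can be pinched from above, across the bar, and the lid then pivots between the fingers.
- bolt_nl (a joint): Turn of the captive bolt knob at the near left corner of the lid: 0 = fully loose, 2.6 rad = end stop (tight). Found between 0.2 and 1.1. It grows as the knob turns clockwise seen from above (lid shut); 0.06 N m of friction, it stays where it is left.
- grip_nl (a point): Grip point of the near left knob (case x -60, y +125 mm when shut; near = pull-bar side, left = case +y), on its axis: black upright bar 50 mm long (point x), 14 thick (y), 32 high on a disc 42 mm across, 8 thick, on the lid. The point is 10 mm below the bar's top, 28 above the lid's top, 123 above the bench when shut. z points out of the lid.
- bolt_fr (a joint): Turn of the captive bolt knob at the far right corner of the lid: 0 = fully loose, 2.6 rad = end stop (tight). Found between 0.2 and 1.1. It grows as the knob turns clockwise seen from above (lid shut); 0.06 N m of friction, it stays where it is left.
- grip_fr (a point): Grip point of the far right knob (case x +60, y -125 mm when shut; near = pull-bar side, left = case +y), on its axis: black upright bar 50 mm long (point x), 14 thick (y), 32 high on a disc 42 mm across, 8 thick, on the lid. The point is 10 mm below the bar's top, 28 above the lid's top, 123 above the bench when shut. z points out of the lid.
- bolt_nr (a joint): Turn of the captive bolt knob at the near right corner of the lid: 0 = fully loose, 2.6 rad = end stop (tight). Found between 0.2 and 1.1. It grows as the knob turns clockwise seen from above (lid shut); 0.06 N m of friction, it stays where it is left.
- grip_nr (a point): Grip point of the near right knob (case x -60, y -125 mm when shut; near = pull-bar side, left = case +y), on its axis: black upright bar 50 mm long (point x), 14 thick (y), 32 high on a disc 42 mm across, 8 thick, on the lid. The point is 10 mm below the bar's top, 28 above the lid's top, 123 above the bench when shut. z points out of the lid.
- bolt_fl (a joint): Turn of the captive bolt knob at the far left corner of the lid: 0 = fully loose, 2.6 rad = end stop (tight). Found between 0.2 and 1.1. It grows as the knob turns clockwise seen from above (lid shut); 0.06 N m of friction, it stays where it is left.
- grip_fl (a point): Grip point of the far left knob (case x +60, y +125 mm when shut; near = pull-bar side, left = case +y), on its axis: black upright bar 50 mm long (point x), 14 thick (y), 32 high on a disc 42 mm across, 8 thick, on the lid. The point is 10 mm below the bar's top, 28 above the lid's top, 123 above the bench when shut. z points out of the lid.
- egg0: Egg box, 54 x 54 mm and 58 mm high, 0.16 kg: white plastic base with a clear cover and an egg inside, standing upright on the bench. Two to four identical ones are present. Origin: centre of its underside, z up, x and y along its sides.
- egg1: Egg box, 54 x 54 mm and 58 mm high, 0.16 kg: white plastic base with a clear cover and an egg inside, standing upright on the bench. Two to four identical ones are present. Origin: centre of its underside, z up, x and y along its sides.
- egg2: Egg box, 54 x 54 mm and 58 mm high, 0.16 kg: white plastic base with a clear cover and an egg inside, standing upright on the bench. Two to four identical ones are present. Origin: centre of its underside, z up, x and y along its sides.
- egg3: Egg box, 54 x 54 mm and 58 mm high, 0.16 kg: white plastic base with a clear cover and an egg inside, standing upright on the bench. Two to four identical ones are present. Origin: centre of its underside, z up, x and y along its sides.
There are look-alikes about, which are no part of the job. What is shaped like the egg3 but green, purple or yellow is not meant.

How it is judged:
By the outcome, as a careful person would: the job done as asked, in the order asked, and still so for the second after the job is handed in, with the robot touching nothing.
Of egg0, egg1, egg2, egg3 only 2 to 4 are there at a start; the rules pass over those that are not, and their reading is None.
At some moment in a run one of egg0, egg1, egg2, egg3 may be knocked a few centimetres aside while the robot is not near it.
It also fails if it takes over 210 s, if anything falls off the work surface, if the arm or the gripper's body presses on something with over 40 N, if the wrist force passes 120 N, or if a joint passes its speed limit or range.

### The arm

A 6-joint arm with a two-finger parallel gripper is mounted at the origin on the work surface. World frame = base frame: x ahead of the robot, y to its left, z up, the work surface at z = 0. Lengths are in mm, angles in rad, forces in N, time in s.
With the tool pointing down it reaches from about 225 to 725 mm from the base axis. Payload 3.1 kg.
Tool frame: the origin (TCP) lies between the finger pads; the fingertips stand 17 mm ahead of it and the grasp point (between the pads) lies 2 mm behind it (arm.tcp_to_tips is the x of the fingertips in the tool frame, in mm); x points along the fingers, z is the direction in which the jaws open and shut, and the axes are right-handed (so a half turn about x gives the same grasp; the last joint's range is limited). The gripper opens to 85 mm and grips with 20 to 120 N. Pads are 22 mm wide; open, the fingers measure 114 mm over their backs; the gripper's body (76 mm by 85 mm) begins 54 mm behind the grasp point. The pads swing forward as they close: fully open they stand 13 mm farther back than shut.
Start: joints at [1.04, 0.048, 0.099, 1.622, 0, 1.443], TCP at [205.804, 482.972, 248.312] pointing down, gripper open.
Joint ranges: [-2.91, 2.91], [-0.99, 1.94], [-1.21, 1.42], [-2.12, 2.29], [-1.49, 1.47], [-3.14, 3.14]. Speed limits (rad/s): [2.79, 2.79, 3.14, 3.14, 3.14, 3.14].

### API

Orientations are given as a unit quaternion [x, y, z, w].
In Python, from bench import arm, viewer, order, recognise, cut_out, spot_point gives the robot as it stands. The module is installed in compiled form; this text tells all that it offers.
- The arm moves only by the tool arm_command, never from a script. Its argument "motion" is text: rows parted by semicolons, each of 5 numbers parted by spaces: the shift along the tool's x, y, z in cm, then the turn about the tool's x in degrees, then the finger opening in cm, from 0 to 8.54. In form: x y z yaw hand; .... A call has 1 to 12 rows; each row is the pose to reach, as a shift and turn from the pose measured when the call began, along the tool's axes at that moment; what a row does not reach only later rows make up. A row lasts 1/10 s, in which the tool goes at most 50 mm and 8.59 degrees, less where a joint would pass 70% of its speed; a pose out of reach is approached as far as the arm can. A call with a gripper value outside its range is refused whole. The fingers move at their own pace and stop on an object; "newtons" is the grip in N (left out, the last holds). Time passes only in rows, so rows that repeat a pose let the fingers close. It gives the time, the measured TCP pose, the force and the opening at its end, in the units of the state.
- arm.state(): the state, without advancing time (a new reading comes with each control period).
- viewer.grab_frame(name): name is "side" or "top"; returns a dict with "frame" (384x512x3 uint8, blue, green, red), "K" (3x3 intrinsics, pixels), "rvec" (rotation vector, rad) and "tvec" (3), from world to camera coordinates, as OpenCV has them. Camera axes: x right, y down, z forward; pixel columns grow to the right and rows downward; lengths in mm; the calibration is good to about 2 mm. A picture is of the moment at which its call begins. There is no depth.
- order.job_done(): hands the job in, once; it reports no verdict.
Trained networks look in a picture, given as the dict that the camera call returned (one of the last four; its "shot" number tells which), for a name from the list of things; names that differ only in an ending like _2 or _b are one class to them, and where a whole thing is asked for, a point or a joint stands for the part that bears it (a point fixed in the world has none). Each returns a list of dicts, best first, with "score" (0 to 1); they miss things now and then, are a little off and sometimes report something else, mostly with a low value. They report only what shows in the picture. A call takes as long as a camera call. They do not tell look-alikes from the thing itself.
- recognise(picture, label): "centre" ([x, y, z] in mm, in the coordinates of the camera as it stood for that picture, good to about 4 mm: the middle of the surface that is visible of it).
- cut_out(picture, label): "region" (384x512 bool, what is visible of it).
- spot_point(picture, label): "centre" ([x, y, z] in mm, in the coordinates of the camera as it stood for that picture, good to about 4 mm: a listed point, or the origin of a listed thing).
The state is a dict: "clock": time; "joint_positions": joint angles; "joint_vel": joint speeds; "joint_efforts": joint torques, N m; "tcp_pos": TCP position; "tcp_rot": TCP orientation; "wrist_force": force on the tool from outside, world axes, zero at the start; "ft_torque": the same for the moment, N m; "opening": finger opening in mm.
Only numpy, scipy, OpenCV 4.12 (cv2) and the standard library are available. Lean on these libraries where they do the work, as an engineer would, in place of code of your own. Each camera call takes 0.05 s, during which the arm holds its last target.

## Working session

There is one attempt and no reset: what is moved stays moved. The work goes in short steps, Python scripts to look and compute and a tool call to move; the robot and the scene stay as the last step left them, time stands still between calls to the robot, and variables do not carry over. Pictures are saved under pics/ and viewed, and the job is handed in when it is done.

Besides the shell and the picture viewer there is one more tool, called after "Call:" as a command line: name --argument value ..., lists and objects as JSON in quotes. arm_command: Moves the arm, as the interface text tells. Its arguments: {"type":"object","properties":{"motion":{"type":"string"},"newtons":{"type":"number"}},"required":["motion"]}

```bash
mkdir -p pics; ls; python3 - <<'E'
from bench import arm, viewer
import cv2
print(arm.state())
for n in ("side","top"):
    p=viewer.grab_frame(n); cv2.imwrite(f"pics/{n}0.png",p["frame"]); print(n,p["K"],p["rvec"],p["tvec"],p["shot"])
E
```

```text
pics
{'clock': 0.0, 'joint_positions': array([ 1.04020908e+00,  4.87589424e-02,  9.76159862e-02,  1.62198120e+00,
       -1.94035937e-05,  1.44301556e+00]), 'joint_vel': array([-0.00028385, -0.00065925,  0.00075477, -0.00112166, -0.00066127,
       -0.00074069]), 'joint_efforts': array([-4.57312053e-04, -3.38777697e+01,  3.20018005e+01,  2.01687258e-02,
       -3.16089222e-05,  8.37377314e-06]), 'tcp_pos': array([205.52485967, 482.49447144, 247.12193385]), 'tcp_rot': array([-0.3902397 ,  0.59065103,  0.38950222,  0.5891794 ]), 'wrist_force': array([-0.3009065 , -0.31679172,  0.01002942]), 'ft_torque': array([ 2.37710390e-02, -1.33215233e-02, -5.15988027e-05]), 'opening': 85.39712883361199}
side [[372.33463182   0.         256.22245753]
 [  0.         372.33463182 195.7022936 ]
 [  0.           0.           1.        ]] [ 2.02156647 -0.66900405  0.35019201] [-437.01789114  244.81111573  867.19366965] 1
top [[496.70534093   0.         253.96939231]
 [  0.         496.70534093 188.36522984]
 [  0.           0.           1.        ]] [ 2.16868352 -2.14991785  0.13806482] [ -41.86525976  542.74518412 1428.14586282] 2
```

View pics/side0.png

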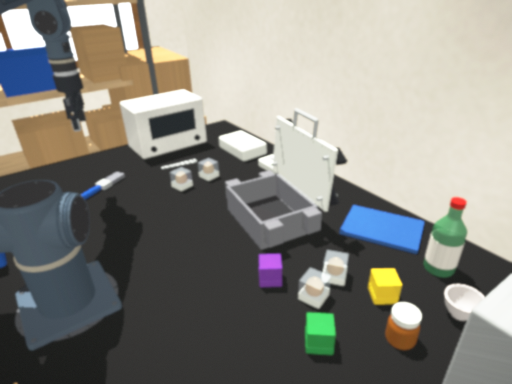

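View pics/top0.png

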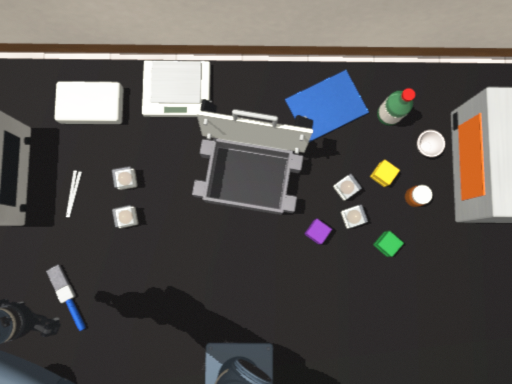

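```bash
cat > h.py <<'E'
from bench import arm, viewer, order, recognise, cut_out, spot_point
import numpy as np, cv2
from scipy.spatial.transform import Rotation as R
def cam(p):
    return cv2.Rodrigues(np.array(p["rvec"],float))[0], np.array(p["tvec"],float).ravel()
def w(p,c):
    Rm,t=cam(p); return Rm.T@(np.array(c)-t)
def pix(p,X):
    q,_=cv2.projectPoints(np.array(X,float).reshape(-1,3),np.array(p["rvec"],float),np.array(p["tvec"],float),p["K"],None); return q.reshape(-1,2)
def ray(p,uv,z):
    Rm,t=cam(p); d=Rm.T@np.linalg.inv(p["K"])@np.array([uv[0],uv[1],1.]); C=-Rm.T@t
    return C+d*(z-C[2])/d[2]
def st():
    s=arm.state(); r=R.from_quat(s["tcp_rot"]).as_matrix()
    print("t",round(s["clock"],2),"tcp",s["tcp_pos"].round(1),"x",r[:,0].round(3),"zaz",round(np.degrees(np.arctan2(r[1,2],r[0,2])),1),"F",s["wrist_force"].round(1),"T",s["ft_torque"].round(2),"open",round(s["opening"],1),"j6",s["joint_positions"].round(2))
    return s,r
def to(target,az=None):
    "shift in tool axes (cm) to reach world target; az=wanted azimuth of tool z (deg, mod 180)"
    s,r=st(); d=r.T@(np.array(target,float)-s["tcp_pos"])/10
    out=[d.round(2)]
    if az is not None:
        cur=np.degrees(np.arctan2(r[1,2],r[0,2]))
        # positive turn about tool x (down) -> azimuth decreases
        out.append(("turn",round(-((az-cur+90)%180-90),1)))
    print("->",target,*out); return out
E
python3 - <<'E'
from h import *
for n in ("top","side"):
    p=viewer.grab_frame(n)
    for l in ("egg0","case","lid","lid_bar"):
        for f in (recognise,spot_point):
            try: 
                for d in f(p,l):
                    X=w(p,d["centre"]); print(n,l,f.__name__,round(d["score"],2),X.round(0),pix(p,X).round(0))
            except Exception as e: print(n,l,f.__name__,e)
    for l in ("grip_nl","grip_fr","grip_nr","grip_fl"):
        for d in spot_point(p,l)[:2]:
            X=w(p,d["centre"]); print(n,l,round(d["score"],2),X.round(0),pix(p,X).round(0))
st()
E
```

```text
top egg0 call 0.92 [457. 333.  56.] [[125. 216.]]
top egg0 call 0.9 [ 386. -421.   56.] [[388. 243.]]
top egg0 call 0.85 [ 540. -308.   58.] [[348. 189.]]
top egg0 call 0.74 [567. 346.  55.] [[122. 178.]]
top egg0 call 0.64 [ 461. -322.   57.] [[353. 216.]]
top egg0 call 0.55 [ 417. -213.   58.] [[315. 232.]]
top egg0 call 0.93 [ 417. -219.    0.] [[315. 232.]]
top egg0 call 0.91 [572. 349.  -3.] [[126. 179.]]
top egg0 call 0.89 [ 463. -331.   -1.] [[352. 217.]]
top egg0 call 0.88 [ 547. -314.    2.] [[346. 189.]]
top egg0 call 0.63 [ 386. -427.   -4.] [[384. 243.]]
top egg0 call 0.56 [ 594. -423.   -1.] [[381. 174.]]
top case call 0.7 [637. -24.  87.] [[250. 153.]]
top case call 0.73 [579. -19.   2.] [[248. 178.]]
top case call 0.56 [572. 348.  -3.] [[127. 179.]]
top lid call 0.62 [676. -32. 220.] [[253. 129.]]
top lid call 0.38 [723.  88. 246.] [[206. 108.]]
top lid call it knows: case, egg, grip_fl, grip_fr, grip_nl, grip_nr, lid_bar
top lid_bar call 0.71 [679. -33. 218.] [[253. 128.]]
top lid_bar call 0.9 [690. -35. 304.] [[254. 115.]]
top grip_nl 0.57 [735.  85. 231.] [[208. 105
[... 819 characters left out ...]
1.] [[313. 297.]]
side egg0 call 0.63 [ 383. -428.   -2.] [[317. 343.]]
side egg0 call 0.61 [575. 344.  -4.] [[210. 176.]]
side egg0 call 0.61 [577. -18.  -1.] [[270. 219.]]
side case call 0.95 [653. -51.  84.] [[297. 191.]]
side case call 0.64 [576. -20.  -3.] [[270. 220.]]
side lid call 0.85 [675. -73. 189.] [[309. 160.]]
side lid call it knows: case, egg, grip_fl, grip_fr, grip_nl, grip_nr, lid_bar
side lid_bar call 0.56 [668. -69. 188.] [[306. 161.]]
side grip_nl 0.44 [732.  83. 231.] [[289. 126.]]
side grip_fr 0.69 [ 682. -164.  111.] [[332. 196.]]
t 1.3 tcp [205.8 483.  248.3] x [-0. -0. -1.] zaz 66.9 F [ 0.1  0.1 -0.6] T [ 0.02 -0.05  0.01] open 85.5 j6 [1.04 0.05 0.1  1.62 0.   1.44]
```

```bash
python3 - <<'E'
from h import *
p=viewer.grab_frame("top"); f=p["frame"]
a=cv2.resize(f[160:235,100:150],None,fx=6,fy=6,interpolation=cv2.INTER_CUBIC)
b=cv2.resize(f[160:235,325:375],None,fx=6,fy=6,interpolation=cv2.INTER_CUBIC)
cv2.imwrite("pics/eggs1.png",np.hstack([a,b]))
c=cv2.resize(f[95:215,185:315],None,fx=5,fy=5,interpolation=cv2.INTER_CUBIC)
cv2.imwrite("pics/case1.png",c)
E
```

```text
(no output)
```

View pics/eggs1.png

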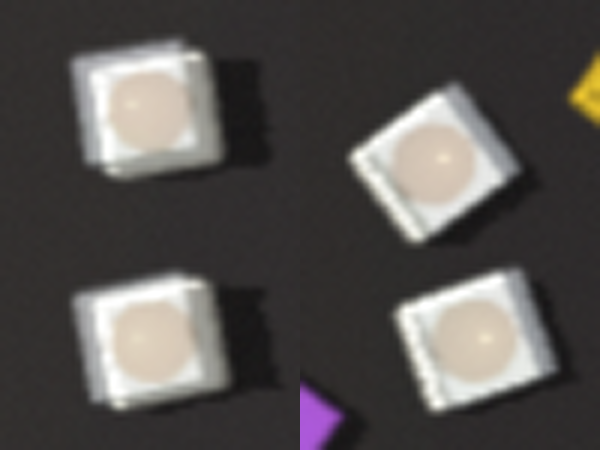

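View pics/case1.png

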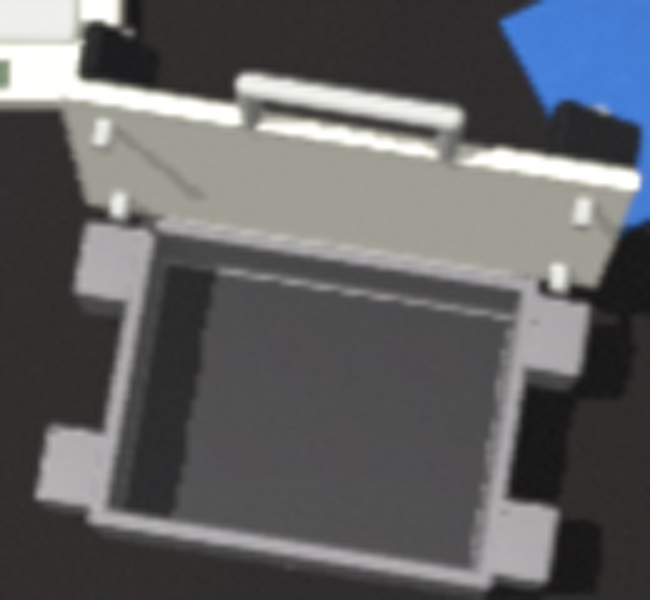

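```bash
cat > fit.py <<'E'
from h import *
from scipy.optimize import minimize, least_squares
def boxpts(x,y,a,s=27,h=58):
    c,sn=np.cos(a),np.sin(a)
    return np.array([[x+c*u-sn*v,y+sn*u+c*v,z] for u in(-s,s) for v in(-s,s) for z in(0,h)])
def sil(p,P):
    S=8; q=pix(p,P)
    m=np.zeros((384,512),np.float32)
    hull=cv2.convexHull(np.round(q*16).astype(np.int32))
    big=np.zeros((384*4,512*4),np.uint8)
    hull=cv2.convexHull(np.round((q+.5)*4*16-8).astype(np.int32))
    cv2.fillConvexPoly(big,hull,255,shift=4)
    return cv2.resize(big,(512,384),interpolation=cv2.INTER_AREA).astype(np.float32)/255
def fit_egg(ps,x,y,thr=None):
    obs=[]
    for p in ps:
        u,v=pix(p,[[x,y,29]])[0].astype(int)
        f=p["frame"].astype(np.float32)
        g=f.max(2); 
        m=np.clip((g-60)/60,0,1)
        w_=np.zeros_like(m); w_[max(v-24,0):v+24,max(u-24,0):u+24]=1
        obs.append((p,m,w_))
    def cost(th):
        return sum((np.abs(sil(p,boxpts(*th))-m)*w_).sum() for p,m,w_ in obs)
    best=None
    for a in np.radians([0,22,45,67]):
        r=minimize(cost,[x,y,a],method="Nelder-Mead",options=dict(initial_simplex=[[x,y,a],[x+8,y,a],[x,y+8,a],[x,y,a+.3]],xatol=.1,fatol=.1))
        if best is None or r.fun<best.fun: best=r
    t=best.x; return t[0],t[1],np.degrees(t[2])%90,best.fun
def case_T(x,y,a):
    c,s=np.cos(a),np.sin(a)
    return lambda X:(np.array(X,float)@np.array([[c,-s,0],[s,c,0],[0,0,1]]).T+[x,y,0])
E
python3 - <<'E'
from fit import *
p=viewer.grab_frame("top"); q=viewer.grab_frame("side")
for x,y in ((457,333),(571,347),(462,-331),(548,-315)):
    print([np.round(fit_egg(k,x,y),1) for k in ([p],[q],[p,q])])
obs=[([-90,115,85],(204,198.6)),([-90,-115,85],(283,212.6)),([-82,107,85],(207.4,196.6)),([-82,-107,85],(282,209.4)),([82,-107,85],(289,153)),([82,107,85],(217,141.4))]
M=np.array([o[0] for o in obs],float); U=np.array([o[1] for o in obs])
r=least_squares(lambda t:(pix(p,case_T(*t)(M))-U).ravel(),[578,-19,-.15])
print(r.x,np.degrees(r.x[2]),r.fun.reshape(-1,2).round(1))
T=case_T(*r.x)
for n,k in (("t",p),("s",q)):
    f=k["frame"].copy(); f=cv2.resize(f,None,fx=3,fy=3,interpolation=cv2.INTER_CUBIC)
    for a,b,z in ((90,115,85),(82,107,85),(82,107,8)):
        L=(pix(k,T([[-a,-b,z],[-a,b,z],[a,b,z],[a,-b,z]]))*3+1).astype(int)
        cv2.polylines(f,[L],True,(0,0,255),1)
    u,v=(pix(k,T([[0,0,60]]))[0]*3).astype(int)
    cv2.imwrite(f"pics/casefit_{n}.png",f[v-220:v+220,u-300:u+300])
E
```

```text
[array([457.7, 340.5,  12.8,  11.7]), array([456. , 336.5,  18. , 388.7]), array([457.8, 340.5,  12.9, 405.6])]
[array([571.7, 346.9,  11. ,  14.7]), array([569.6, 342.4,  13.9, 527.7]), array([571.7, 347.1,  10.2, 546. ])]
[array([ 464.1, -329.3,   18.4,  133. ]), array([ 462.4, -333.1,   18. ,  281.7]), array([ 463.7, -330.4,   18.9,  438.2])]
[array([ 551. , -310.2,   35.6,  109.9]), array([ 548.2, -313.8,   33.3,  371.5]), array([ 550.2, -311.8,   33.3,  503.4])]
[ 5.75621044e+02 -2.18810725e+01 -1.55205012e-01] -8.892592148633549 [[-0.5  0.6]
 [ 0.7 -0.1]
 [-0.6  0.3]
 [-0.6 -0.2]
 [ 1.3 -0.1]
 [-0.3 -0.5]]
```

View casefit.

View pics/casefit_t.png

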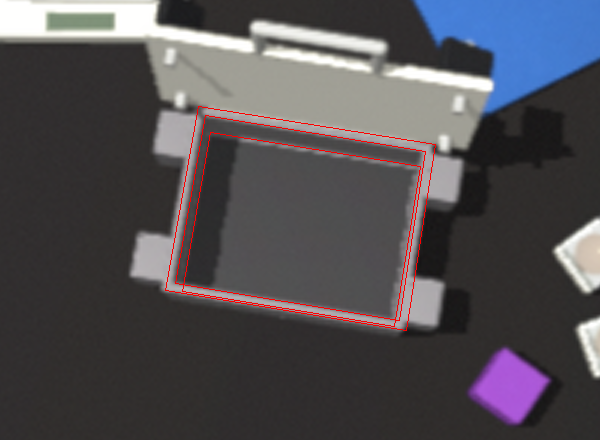

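View pics/casefit_s.png

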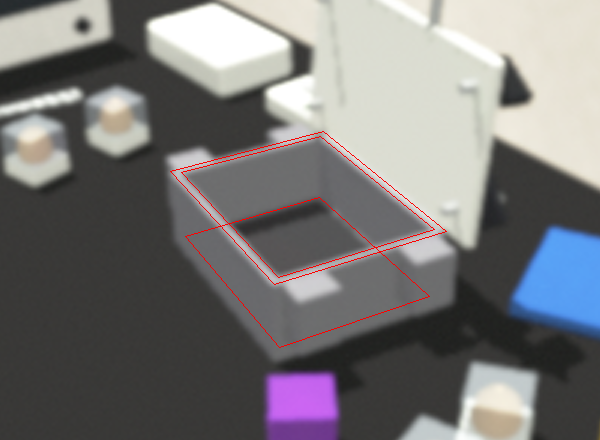

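The top picture shows four white boxes with clear covers: A (125,217), B (124,178), C (354,216) and D (347,187). They fit the description. The look-alikes are the purple box (318,231), the green one (388,243) and the yellow one (385,173), and the crop confirms this. The case overlay fits at (575.6, -21.9) with yaw -8.9°. I'll start with A.

```bash
python3 - <<'E'
from h import *
to([457.5,338,130],102)
E
```

```text
t 1.45 tcp [205.8 483.  248.3] x [-0. -0. -1.] zaz 66.9 F [ 0.7  0.3 -0.7] T [-0.02 -0.02  0.03] open 85.1 j6 [1.04 0.05 0.1  1.62 0.   1.44]
-> [457.5, 338, 130] [ 11.83 -28.84  -3.47] ('turn', np.float64(-35.1))
```

Call:
arm_command --motion "2 -4.8 -0.6 -6 8.5; 4 -9.6 -1.2 -12 8.5; 6 -14.4 -1.7 -18 8.5; 8 -19.2 -2.3 -24 8.5; 9.8 -24 -2.9 -30 8.5; 11.8 -28.8 -3.5 -35 8.5; 11.8 -28.8 -3.5 -35 8.5; 11.8 -28.8 -3.5 -35 8.5"

```text
clock: 2.25
tcp_pos: [457.6, 336.2, 128.7]
tcp_rot: [-0.548, 0.448, 0.549, 0.446]
wrist_force: [-0.9, -0.4, 0.6]
opening: 85.1
```

```bash
python3 - <<'E'
from fit import *
p=viewer.grab_frame("top"); q=viewer.grab_frame("side")
for k,n in ((p,"t1"),(q,"s1")): cv2.imwrite(f"pics/{n}.png",k["frame"])
for k in (p,q):
    print([(round(d["score"],2),w(k,d["centre"]).round(0)) for d in spot_point(k,"egg0")])
to([457.5,338,33],102)
E
```

```text
[(0.97, array([ 462., -330.,   -0.])), (0.96, array([ 417., -219.,    6.])), (0.85, array([ 544., -311.,    2.])), (0.8, array([571., 348.,  -2.])), (0.72, array([ 590., -418.,    3.])), (0.59, array([ 384., -426.,   -5.]))]
[(0.98, array([ 385., -428.,   -0.])), (0.94, array([ 592., -425.,   -1.])), (0.93, array([459., 336.,   2.])), (0.88, array([ 421., -228.,    5.])), (0.81, array([574., 340.,  -1.])), (0.75, array([ 550., -314.,   -2.])), (0.57, array([ 459., -335.,    0.]))]
t 2.45 tcp [456.2 339.2 131.5] x [ 0.001  0.001 -1.   ] zaz 102.0 F [-0.  -0.3  1. ] T [-0.02 -0.04  0.02] open 84.9 j6 [ 0.52  0.16 -0.01  1.4   0.    0.31]
-> [457.5, 338, 33] [ 9.85 -0.09 -0.16] ('turn', np.float64(0.0))
```

View pics/s1.png

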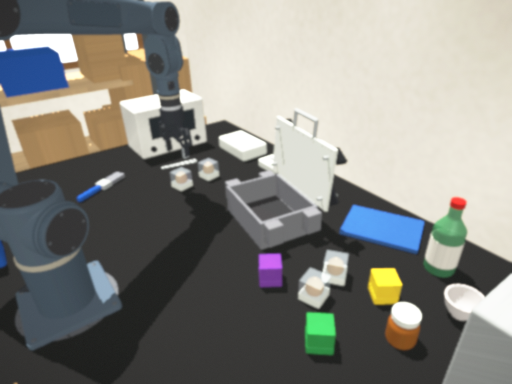

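View pics/t1.png

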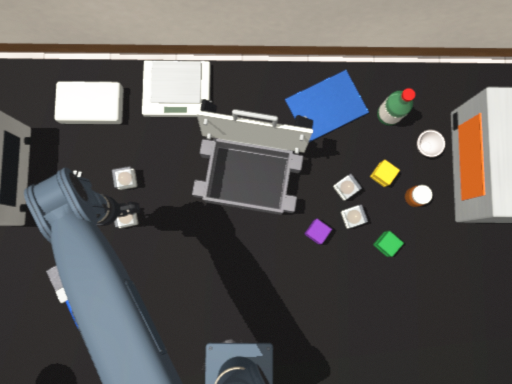

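Call:
arm_command --motion "3.5 0 -0.1 0 8.5; 7 0 -0.1 0 8.5; 8.8 0 -0.1 0 8.5; 9.8 0 -0.1 0 8.5; 9.8 0 -0.1 0 8.5; 9.8 0 -0.1 0 4; 9.8 0 -0.1 0 4; 9.8 0 -0.1 0 4; 9.8 0 -0.1 0 4; 9.8 0 -0.1 0 4; 9.8 0 -0.1 0 4" --newtons 30

```text
clock: 3.55
tcp_pos: [458.0, 339.2, 35.8]
tcp_rot: [0.55, -0.443, -0.549, -0.447]
wrist_force: [-0.3, -0.1, 5.9]
opening: 53.8
```

```bash
python3 - <<'E'
from h import *
to([457.5,338,170],81)
E
```

```text
t 3.55 tcp [458.  339.2  35.8] x [ 0.004  0.003 -1.   ] zaz 102.0 F [-0.3 -0.1  5.9] T [-0.1   0.05  0.09] open 53.8 j6 [ 0.52  0.22 -0.14  1.21  0.    0.31]
-> [457.5, 338, 170] [-1.342e+01  1.000e-02 -7.000e-02] ('turn', np.float64(21.0))
```

Call:
arm_command --motion "-1.5 0 0 0 4; -4 0 0 0 4; -7.5 0 0 0 4; -11 0 0 0 4; -13.4 0 0 0 4; -13.4 0 0 0 4"

```text
clock: 4.15
tcp_pos: [459.8, 340.0, 175.3]
tcp_rot: [0.551, -0.44, -0.548, -0.45]
wrist_force: [0.2, 0.3, -1.8]
opening: 53.9
```

```bash
python3 - <<'E'
from h import *
to([611,23.2,165],81.1)
E
```

```text
t 4.15 tcp [459.8 340.  175.3] x [ 0.012  0.008 -1.   ] zaz 102.0 F [ 0.2  0.3 -1.8] T [-0.   -0.03  0.07] open 53.9 j6 [0.52 0.15 0.06 1.47 0.   0.31]
-> [611, 23.2, 165] [  0.96  -8.18 -34.14] ('turn', np.float64(20.9))
```

Call:
arm_command --motion "0 -0.5 -2 0 4; 0 -1.4 -6 3 4; 0.2 -2.4 -10 6 4; 0.3 -3.4 -14 9 4; 0.4 -4.3 -18 12 4; 0.6 -5.3 -22 15 4; 0.7 -6.2 -26 18 4; 0.8 -7.2 -30 20 4; 0.9 -7.9 -33 21 4; 0.9 -8.2 -34.1 21 4; 0.9 -8.2 -34.1 21 4; 0.9 -8.2 -34.1 21 4"

```text
clock: 5.35
tcp_pos: [610.1, 24.5, 164.4]
tcp_rot: [-0.459, 0.533, 0.46, 0.542]
wrist_force: [-0.1, 0.6, -2.6]
opening: 53.7
```

```bash
python3 - <<'E'
from h import *
p=viewer.grab_frame("side"); cv2.imwrite("pics/s2.png",p["frame"])
p=viewer.grab_frame("top"); cv2.imwrite("pics/t2.png",p["frame"])
to([611,23.2,44],81.1)
E
```

```text
t 5.45 tcp [610.3  25.2 165.2] x [ 0.011  0.009 -1.   ] zaz 81.1 F [ 0.3  0.1 -2.3] T [-0.   -0.06 -0.01] open 54.1 j6 [-0.07  0.26  0.17  1.47  0.01  0.08]
-> [611, 23.2, 44] [ 1.212e+01  1.000e-02 -3.100e-01] ('turn', np.float64(0.0))
```

View pics/s2.png

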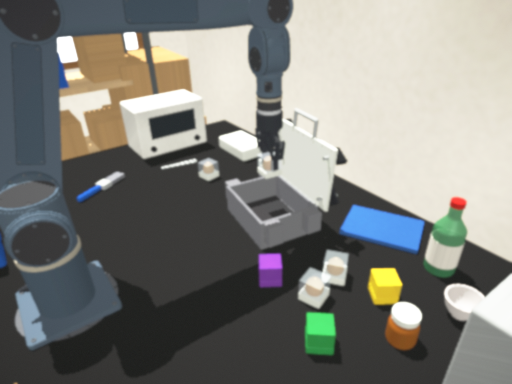

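View pics/t2.png

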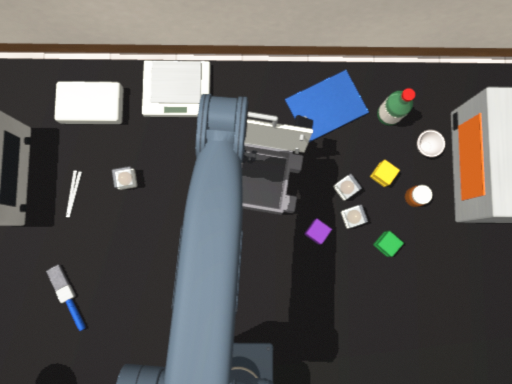

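Call:
arm_command --motion "2 0 -0.1 0 4; 5 0 -0.2 0 4; 8 0 -0.3 0 4; 10.3 0 -0.3 0 4; 11.2 0 -0.3 0 4; 11.5 0 -0.3 0 4; 11.6 0 -0.3 0 4; 11.6 0 -0.3 0 4"

```text
clock: 6.25
tcp_pos: [612.0, 23.7, 50.5]
tcp_rot: [-0.461, 0.531, 0.459, 0.543]
wrist_force: [-0.1, 0.6, -1.7]
opening: 53.6
```

```bash
python3 - <<'E'
from h import *
to([611,23.2,44],81.1)
E
```

```text
t 6.25 tcp [612.   23.7  50.5] x [ 0.013  0.009 -1.   ] zaz 81.1 F [-0.1  0.6 -1.7] T [0.01 0.01 0.  ] open 53.6 j6 [-0.08  0.3  -0.01  1.25  0.01  0.08]
-> [611, 23.2, 44] [ 0.65  0.1  -0.07] ('turn', np.float64(0.0))
```

Call:
arm_command --motion "0.2 0 0 0 4; 0.3 0 0 0 4; 0.4 0 0 0 4; 0.5 0 0 0 4; 0.6 0 0 0 4; 0.65 0 0 0 4; 0.65 0 0 0 4"

```text
clock: 6.95
tcp_pos: [612.2, 22.0, 44.1]
tcp_rot: [-0.461, 0.532, 0.458, 0.542]
wrist_force: [-0.6, -6.4, 2.2]
opening: 54.1
```

```bash
python3 - <<'E'
from h import *
st()
E
```

```text
t 6.95 tcp [612.2  22.   44.1] x [ 0.013  0.006 -1.   ] zaz 81.1 F [-0.6 -6.4  2.2] T [-0.89  0.2   0.  ] open 54.1 j6 [-0.08  0.31 -0.01  1.24  0.01  0.08]
```

Call:
arm_command --motion "0.05 0 0 0 5.8; 0.05 0 0 0 6.2; 0.05 0 0 0 6.6; 0.05 0 0 0 6.6; 0.05 0 0 0 6.6; -1.5 0 0 0 6.6; -5 0 0 0 6.6; -9 0 0 0 6.6; -13 0 0 0 6.6; -13 0 0 0 6.6; -13 0 0 0 6.6"

```text
clock: 8.05
tcp_pos: [611.8, 21.8, 175.9]
tcp_rot: [-0.462, 0.531, 0.457, 0.544]
wrist_force: [-0.2, -0.7, -0.8]
opening: 66.0
```

```bash
python3 - <<'E'
from h import *
to([571,345,135],101)
E
```

```text
t 8.05 tcp [611.8  21.8 175.9] x [ 0.018  0.007 -1.   ] zaz 81.1 F [-0.2 -0.7 -0.8] T [ 0.01  0.   -0.01] open 66.0 j6 [-0.08  0.25  0.18  1.48  0.01  0.08]
-> [571, 345, 135] [ 4.23  9.11 31.25] ('turn', np.float64(-19.9))
```

Call:
arm_command --motion "0 1 4 -3 8.5; 0 2.2 8 -6 8.5; 0.4 3.4 12 -9 8.5; 1 4.6 16 -12 8.5; 1.8 5.8 20 -15 8.5; 2.6 7 24 -18 8.5; 3.4 8.2 28 -20 8.5; 4.2 9.1 31.2 -20 8.5; 4.2 9.1 31.2 -20 8.5; 4.2 9.1 31.2 -20 8.5; 4.2 9.1 31.2 -20 8.5"

```text
clock: 9.15
tcp_pos: [570.6, 343.5, 134.1]
tcp_rot: [0.549, -0.444, -0.543, -0.455]
wrist_force: [-0.4, -0.2, 0.1]
opening: 85.1
```

```bash
python3 - <<'E'
from h import *
p=viewer.grab_frame("side"); cv2.imwrite("pics/s3.png",cv2.resize(p["frame"][60:280,120:360],None,fx=3,fy=3))
q=viewer.grab_frame("top"); cv2.imwrite("pics/t3.png",q["frame"])
for k in (p,q): print([(round(d["score"],2),w(k,d["centre"]).round(0)) for d in spot_point(k,"egg0")])
to([571,345,34],101)
E
```

```text
[(0.96, array([ 460., -334.,   -2.])), (0.96, array([ 590., -423.,   -2.])), (0.95, array([ 549., -314.,   -0.])), (0.82, array([611.,  21.,  13.])), (0.73, array([ 381., -431.,   -1.])), (0.72, array([572., 343.,  -4.]))]
[(0.94, array([ 384., -428.,   -4.])), (0.9, array([ 543., -315.,    1.])), (0.78, array([573., 346.,  -6.])), (0.76, array([614.,  20.,   8.])), (0.68, array([ 592., -419.,    2.])), (0.61, array([ 416., -220.,    3.])), (0.6, array([ 465., -330.,   -1.]))]
t 9.35 tcp [571.6 343.3 135.7] x [ 0.018  0.007 -1.   ] zaz 101.0 F [-0.3  0.3  0.2] T [-0.02  0.03  0.02] open 85.0 j6 [ 0.44  0.4   0.29  1.44 -0.    0.25]
-> [571, 345, 34] [10.17  0.22  0.14] ('turn', np.float64(-0.0))
```

View pics/s3.png

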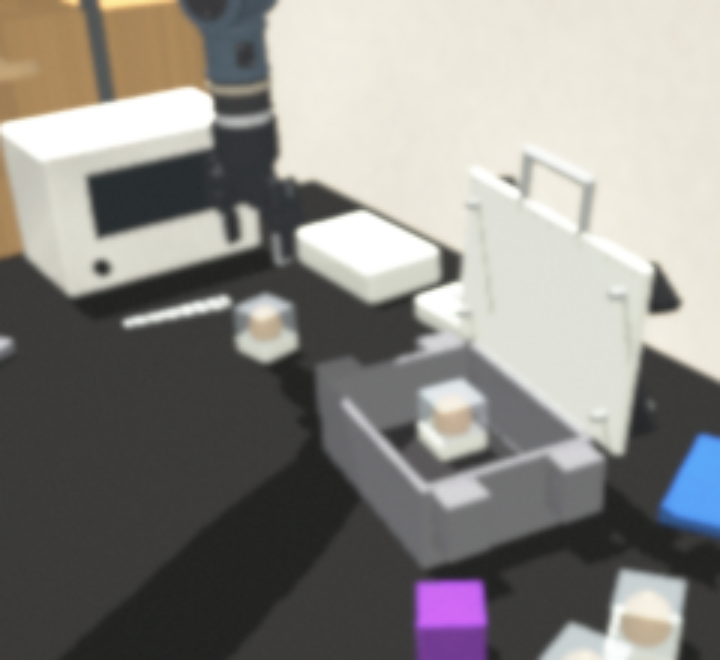

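View pics/t3.png

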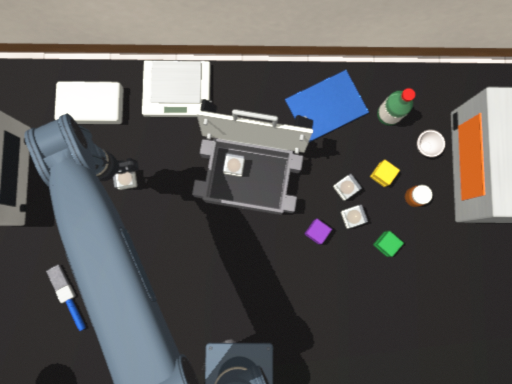

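Box A stands upright inside the case at top pixel (234,165), and B is undisturbed at (124,178). I'll grasp B.

Call:
arm_command --motion "3.5 0.1 0.1 0 8.5; 7 0.2 0.1 0 8.5; 9.2 0.2 0.1 0 8.5; 10.1 0.2 0.1 0 8.5; 10.1 0.2 0.1 0 8.5; 10.1 0.2 0.1 0 4; 10.1 0.2 0.1 0 4; 10.1 0.2 0.1 0 4; 10.1 0.2 0.1 0 4; 10.1 0.2 0.1 0 4; 10.1 0.2 0.1 0 4" --newtons 30

```text
clock: 10.45
tcp_pos: [573.0, 345.3, 37.5]
tcp_rot: [0.55, -0.442, -0.541, -0.457]
wrist_force: [0.7, 0.0, 7.0]
opening: 53.5
```

```bash
python3 - <<'E'
from h import *
to([571,345,175],101)
E
```

```text
t 10.45 tcp [573.  345.3  37.5] x [ 0.023  0.008 -1.   ] zaz 101.0 F [0.7 0.  7. ] T [-0.21 -0.07  0.01] open 53.5 j6 [ 0.44  0.44  0.15  1.25 -0.    0.25]
-> [571, 345, 175] [-13.75  -0.13   0.06] ('turn', np.float64(-0.0))
```

Call:
arm_command --motion "-1.5 0 0 0 4; -4 0 0 0 4; -7.5 0 0 0 4; -11 0 0 0 4; -13.4 0 0 0 4; -13.7 -0.1 0 0 4; -13.7 -0.1 0 0 4; -13.7 -0.1 0 0 4; -13.7 -0.1 0 0 4"

```text
clock: 11.35
tcp_pos: [569.6, 343.7, 171.4]
tcp_rot: [0.549, -0.444, -0.542, -0.456]
wrist_force: [-0.6, 0.6, -2.3]
opening: 53.6
```

```bash
python3 - <<'E'
from h import *
to([545.8,33.4,165],81.1)
E
```

```text
t 11.35 tcp [569.6 343.7 171.4] x [ 0.018  0.006 -1.   ] zaz 101.0 F [-0.6  0.6 -2.3] T [-0.05  0.04  0.03] open 53.6 j6 [ 0.44  0.4   0.35  1.51 -0.    0.25]
-> [545.8, 33.4, 165] [  0.4    8.26 -30.01] ('turn', np.float64(19.9))
```

Call:
arm_command --motion "0 0.5 -2 0 4; 0.1 1.6 -6 3 4; 0.1 2.7 -10 6 4; 0.2 3.8 -14 9 4; 0.2 4.9 -18 12 4; 0.3 6 -22 15 4; 0.3 7.2 -26 18 4; 0.4 8 -29 20 4; 0.4 8.3 -30 20 4; 0.4 8.3 -30 20 4; 0.4 8.3 -30 20 4; 0.4 8.3 -30 20 4"

```text
clock: 12.55
tcp_pos: [545.3, 34.9, 164.6]
tcp_rot: [-0.462, 0.531, 0.458, 0.544]
wrist_force: [0.1, 1.3, -2.3]
opening: 53.7
```

```bash
python3 - <<'E'
from h import *
to([545.8,33.4,46],81.1)
E
```

```text
t 12.55 tcp [545.3  34.9 164.6] x [ 0.018  0.007 -1.   ] zaz 81.1 F [ 0.1  1.3 -2.3] T [ 0.04 -0.06  0.02] open 53.7 j6 [-0.06  0.08 -0.03  1.44  0.01  0.09]
-> [545.8, 33.4, 46] [11.86  0.12 -0.25] ('turn', np.float64(0.0))
```

Call:
arm_command --motion "2 0 -0.1 0 4; 5 0 -0.2 0 4; 8 0.1 -0.2 0 4; 10.3 0.1 -0.2 0 4; 11 0.1 -0.2 0 4; 11.3 0.1 -0.2 0 4; 11.5 0.1 -0.2 0 4; 11.6 0.1 -0.2 0 4; 11.7 0.1 -0.2 0 4; 11.8 0.1 -0.2 0 4; 11.8 0.1 -0.2 0 4; 11.8 0.1 -0.2 0 4"

```text
clock: 13.75
tcp_pos: [546.7, 32.8, 47.1]
tcp_rot: [-0.462, 0.531, 0.456, 0.544]
wrist_force: [1.0, -5.1, 1.2]
opening: 54.0
```

```bash
python3 - <<'E'
from h import *
to([545.8,33.4,45],81.1)
E
```

```text
t 13.75 tcp [546.7  32.8  47.1] x [ 0.019  0.005 -1.   ] zaz 81.0 F [ 1.  -5.1  1.2] T [-0.59 -0.12 -0.16] open 54.0 j6 [-0.07  0.14 -0.21  1.21  0.01  0.09]
-> [545.8, 33.4, 45] [0.21 0.11 0.04] ('turn', np.float64(-0.1))
```

Call:
arm_command --motion "0.1 0 0 0 5.5; 0.1 0 0 0 6; 0.1 0 0 0 6.6; 0.1 0 0 0 6.6; 0.1 0 0 0 6.6; -1.5 0 0 0 6.6; -5 0 0 0 6.6; -9 0 0 0 6.6; -12 0 0 0 6.6; -12 0 0 0 6.6; -12 0 0 0 6.6; -12 0 0 0 6.6"

```text
clock: 14.95
tcp_pos: [543.4, 32.7, 165.3]
tcp_rot: [-0.462, 0.532, 0.457, 0.543]
wrist_force: [0.5, -0.2, 0.4]
opening: 65.8
```

```bash
python3 - <<'E'
from h import *
to([463,-331,140],108.5)
E
```

```text
t 14.95 tcp [543.4  32.7 165.3] x [ 0.016  0.006 -1.   ] zaz 81.1 F [ 0.5 -0.2  0.4] T [-0.01  0.02 -0.  ] open 65.8 j6 [-0.07  0.08 -0.03  1.44  0.01  0.09]
-> [463, -331, 140] [  2.18   2.32 -37.2 ] ('turn', np.float64(-27.4))
```

Call:
arm_command --motion "0 0.3 -4 -3 8.5; 0.2 0.6 -8.5 -6 8.5; 0.5 0.9 -13 -9 8.5; 0.8 1.2 -17.5 -12 8.5; 1.1 1.5 -22 -16 8.5; 1.4 1.8 -26.5 -20 8.5; 1.8 2.1 -31 -24 8.5; 2.2 2.3 -35 -27 8.5; 2.2 2.3 -37.2 -27.4 8.5; 2.2 2.3 -37.2 -27.4 8.5; 2.2 2.3 -37.2 -27.4 8.5; 2.2 2.3 -37.2 -27.4 8.5"

```text
clock: 16.15
tcp_pos: [463.1, -329.5, 138.7]
tcp_rot: [0.576, -0.408, -0.571, -0.418]
wrist_force: [-0.0, 1.2, -0.5]
opening: 85.1
```

```bash
python3 - <<'E'
from fit import *
p=viewer.grab_frame("side"); cv2.imwrite("pics/s4.png",cv2.resize(p["frame"][110:350,160:420],None,fx=2.5,fy=2.5))
q=viewer.grab_frame("top"); cv2.imwrite("pics/t4.png",q["frame"])
for k in (p,q): print([(round(d["score"],2),w(k,d["centre"]).round(0)) for d in spot_point(k,"egg0")])
print(fit_egg([p],463,-331),fit_egg([q],463,-331))
to([463,-331,34],108.5)
E
```

```text
[(0.94, array([ 421., -228.,    6.])), (0.93, array([ 549., -317.,   -4.])), (0.91, array([ 591., -423.,    3.])), (0.82, array([546.,  33.,   4.])), (0.8, array([ 460., -333.,    2.])), (0.63, array([612.,  23.,  11.])), (0.59, array([ 384., -429.,   -1.]))]
[(0.97, array([ 592., -420.,   -0.])), (0.93, array([613.,  18.,   9.])), (0.85, array([ 417., -219.,    0.])), (0.63, array([544.,  38.,   6.])), (0.47, array([ 464., -329.,   -3.])), (0.41, array([578., -17.,  -0.]))]
(np.float64(462.36404511507396), np.float64(-333.0567748818777), np.float64(17.842158981550924), np.float64(288.29803466796875)) (np.float64(422.375340656212), np.float64(-361.6685711060565), np.float64(3.923921694222159), np.float64(648.63427734375))
t 16.35 tcp [ 463.6 -329.9  139.9] x [ 0.016  0.006 -1.   ] zaz 108.6 F [ 0.4  0.1 -0. ] T [ 0.   -0.01  0.04] open 85.2 j6 [-0.74  0.16 -0.    1.41  0.02 -1.07]
-> [463, -331, 34] [10.58  0.28 -0.09] ('turn', np.float64(0.1))
```

View pics/s4.png

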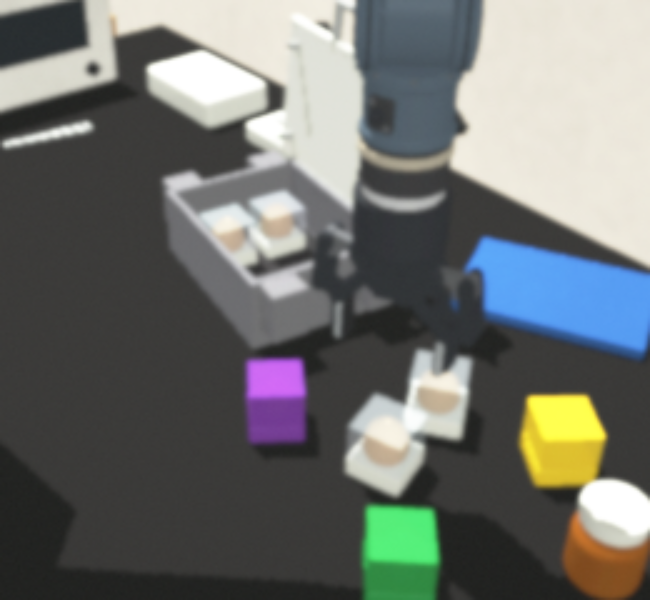

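View pics/t4.png

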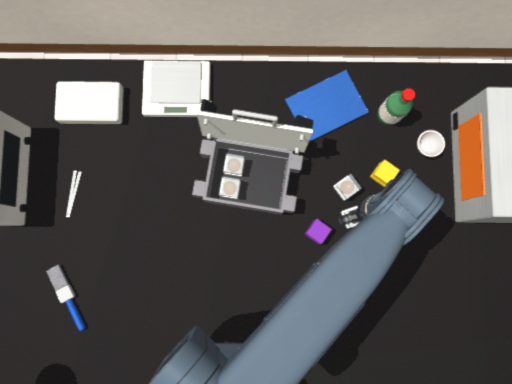

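A and B stand in the case, at top pixels (234,165) and (230,187). C is unmoved under the gripper at about (350,217). I'll grasp C.

Call:
arm_command --motion "3.5 0.1 0 0 8.5; 7 0.2 -0.1 0 8.5; 9.5 0.2 -0.1 0 8.5; 10.5 0.2 -0.1 0 8.5; 10.5 0.2 -0.1 0 8.5; 10.5 0.2 -0.1 0 4; 10.5 0.2 -0.1 0 4; 10.5 0.2 -0.1 0 4; 10.5 0.2 -0.1 0 4; 10.5 0.2 -0.1 0 4; 10.5 0.2 -0.1 0 4; 10.5 0.2 -0.1 0 4" --newtons 30

```text
clock: 17.55
tcp_pos: [465.2, -332.1, 37.3]
tcp_rot: [0.579, -0.408, -0.569, -0.418]
wrist_force: [-0.2, 0.1, 6.3]
opening: 53.6
```

```bash
python3 - <<'E'
from h import *
to([463,-331,175],108.5)
E
```

```text
t 17.55 tcp [ 465.2 -332.1   37.3] x [ 0.02   0.003 -1.   ] zaz 108.6 F [-0.2  0.1  6.3] T [0.2  0.06 0.01] open 53.6 j6 [-0.75  0.21 -0.14  1.2   0.02 -1.07]
-> [463, -331, 175] [-13.77  -0.1    0.13] ('turn', np.float64(0.1))
```

Call:
arm_command --motion "-1.5 0 0 0 4; -4 0 0 0 4; -7.5 0 0 0 4; -11 0 0 0 4; -13.4 0 0 0 4; -13.7 0 0 0 4; -13.7 0 0 0 4; -13.7 0 0 0 4; -13.7 0 0 0 4"

```text
clock: 18.45
tcp_pos: [461.4, -331.6, 171.7]
tcp_rot: [0.577, -0.408, -0.571, -0.418]
wrist_force: [-0.3, 0.3, -0.8]
opening: 53.8
```

```bash
python3 - <<'E'
from h import *
to([595.5,-75.6,165],81.1)
E
```

```text
t 18.45 tcp [ 461.4 -331.6  171.7] x [ 0.016  0.007 -1.   ] zaz 108.6 F [-0.3  0.3 -0.8] T [-0.01  0.11  0.02] open 53.8 j6 [-0.75  0.15  0.05  1.47  0.02 -1.07]
-> [595.5, -75.6, 165] [  1.05 -20.84  20.  ] ('turn', np.float64(27.5))
```

Call:
arm_command --motion "0 -2 2 0 4; 0.2 -5 4.8 4 4; 0.3 -8 7.7 8 4; 0.5 -11 10.6 12 4; 0.6 -14 13.4 16 4; 0.8 -17 16.3 20 4; 0.9 -19.5 18.7 24 4; 1 -20.8 20 27.5 4; 1 -20.8 20 27.5 4; 1 -20.8 20 27.5 4; 1 -20.8 20 27.5 4; 1 -20.8 20 27.5 4"

```text
clock: 19.65
tcp_pos: [594.6, -76.9, 165.2]
tcp_rot: [-0.461, 0.532, 0.457, 0.543]
wrist_force: [-0.0, -0.5, -1.4]
opening: 53.6
```

```bash
python3 - <<'E'
from h import *
to([595.5,-75.6,45.5],81.1)
E
```

```text
t 19.65 tcp [594.6 -76.9 165.2] x [ 0.015  0.006 -1.   ] zaz 81.0 F [-0.  -0.5 -1.4] T [-0.02  0.01 -0.01] open 53.6 j6 [-0.25  0.22  0.13  1.46  0.01 -0.09]
-> [595.5, -75.6, 45.5] [11.97  0.1   0.03] ('turn', np.float64(-0.1))
```

Call:
arm_command --motion "2 0 0 0 4; 5 0 0 0 4; 8 0.1 0 0 4; 10.3 0.1 0 0 4; 11 0.1 0 0 4; 11.3 0.1 0 0 4; 11.5 0.1 0 0 4; 11.6 0.1 0 0 4; 11.7 0.1 0 0 4; 11.8 0.1 0 0 4; 11.9 0.1 0 0 4; 11.9 0.1 0 0 4"

```text
clock: 20.85
tcp_pos: [596.4, -76.4, 52.7]
tcp_rot: [-0.462, 0.532, 0.456, 0.545]
wrist_force: [-6.5, 4.9, 16.5]
opening: 53.6
```

```bash
python3 - <<'E'
from h import *
to([595.5,-75.6,45],81.1)
E
```

```text
t 20.85 tcp [596.4 -76.4  52.7] x [ 0.019  0.005 -1.   ] zaz 80.9 F [-6.5  4.9 16.5] T [ 0.09  1.33 -0.45] open 53.6 j6 [-0.24  0.27 -0.04  1.24  0.01 -0.08]
-> [595.5, -75.6, 45] [0.77 0.12 0.05] ('turn', np.float64(-0.2))
```

Call:
arm_command --motion "-0.5 0 0 0 4; -0.5 0 0 0 4; -0.5 0 0 0 4"

```text
clock: 21.15
tcp_pos: [596.9, -77.0, 58.3]
tcp_rot: [-0.462, 0.531, 0.455, 0.545]
wrist_force: [-0.4, -0.0, -0.3]
opening: 53.9
```

```bash
python3 - <<'E'
from h import *
p=viewer.grab_frame("side"); cv2.imwrite("pics/s5.png",cv2.resize(p["frame"][110:290,190:390],None,fx=3.3,fy=3.3,interpolation=cv2.INTER_CUBIC))
q=viewer.grab_frame("top"); cv2.imwrite("pics/t5.png",cv2.resize(q["frame"][90:290,150:400],None,fx=3,fy=3))
st()
E
```

```text
t 21.25 tcp [595.9 -76.6  56.9] x [ 0.018  0.005 -1.   ] zaz 80.9 F [ 0.3  0.2 -0.7] T [-0.03  0.04 -0.02] open 53.3 j6 [-0.24  0.27 -0.04  1.25  0.01 -0.08]
```

View pics/s5.png

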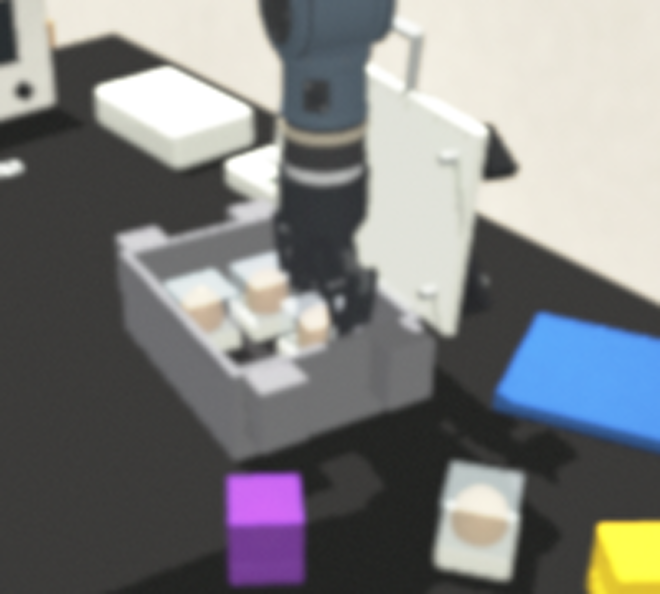

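View pics/t5.png

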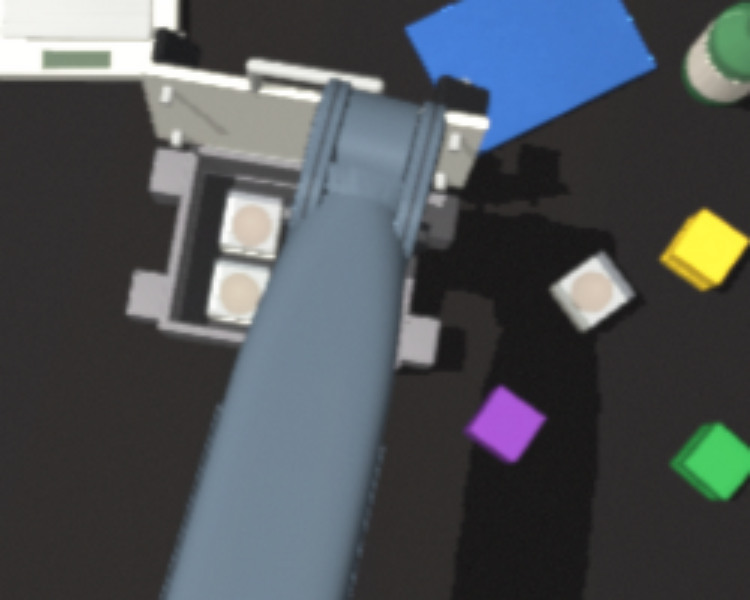

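```bash
python3 - <<'E'
from fit import *
p=viewer.grab_frame("side"); q=viewer.grab_frame("top")
T=case_T(575.6,-21.9,-.155)
f=cv2.resize(p["frame"],None,fx=9,fy=9,interpolation=cv2.INTER_CUBIC)
g=f.copy()
def box(X,Y,a,z0,col):
    c,s=np.cos(a),np.sin(a)
    P=[[X+c*u-s*v,Y+s*u+c*v,z] for z in(z0,z0+58) for u,v in((-27,-27),(27,-27),(27,27),(-27,27))]
    L=(pix(p,P)*9+4).astype(int)
    cv2.polylines(g,[L[:4]],True,col,1);cv2.polylines(g,[L[4:]],True,col,1)
    for i in range(4): cv2.line(g,tuple(L[i]),tuple(L[i+4]),col,1)
a=-.155
box(596.4,-76.6,a,57-36.5,(0,0,255))
box(612,22,a,8,(0,255,0)); box(546,33,a,8,(0,255,0))
L=(pix(p,T([[-82,-107,8],[-82,107,8],[82,107,8],[82,-107,8]]))*9+4).astype(int); cv2.polylines(g,[L],True,(255,0,0),1)
u,v=(pix(p,[[590,-50,40]])[0]*9).astype(int)
cv2.imwrite("pics/s6.png",np.hstack([f[v-280:v+200,u-250:u+150],g[v-280:v+200,u-250:u+150]]))
E
```

```text
(no output)
```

View pics/s6.png

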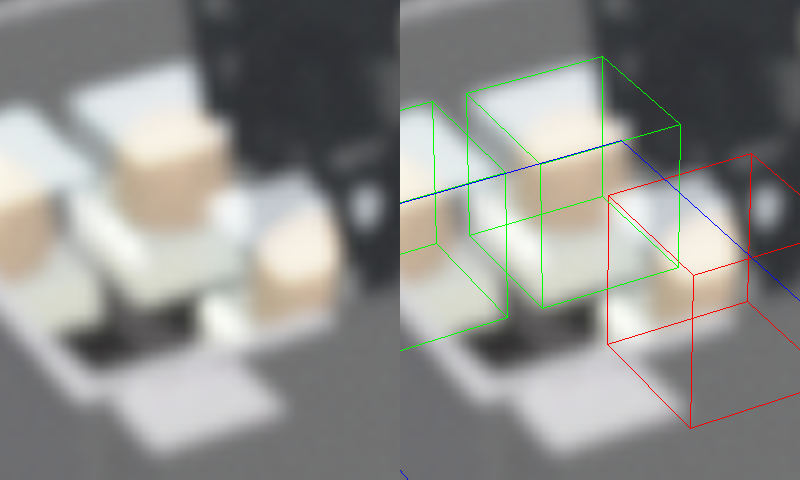

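Call:
arm_command --motion "-2 0 0 0 4; -5 0 0 0 4; -8 0 0 0 4; -11 0 0 0 4; -11 0 0 0 4; -11 0 0 0 4; -11 0 0 0 4"

```text
clock: 22.05
tcp_pos: [592.7, -76.8, 164.2]
tcp_rot: [-0.46, 0.533, 0.457, 0.543]
wrist_force: [-0.3, -0.1, -1.5]
opening: 53.9
```

```bash
python3 - <<'E'
from fit import *
p=viewer.grab_frame("side"); q=viewer.grab_frame("top")
s,r=st()
f=cv2.resize(p["frame"],None,fx=8,fy=8,interpolation=cv2.INTER_CUBIC)
g=f.copy()
X,Y,Z=s["tcp_pos"];a=-.155;z0=Z-36.5
c,sn=np.cos(a),np.sin(a)
P=[[X+c*u-sn*v,Y+sn*u+c*v,z] for z in(z0,z0+58) for u,v in((-27,-27),(27,-27),(27,27),(-27,27))]
L=(pix(p,P)*8+4).astype(int)
for k in (L[:4],L[4:]): cv2.polylines(g,[k],True,(0,0,255),1)
for i in range(4): cv2.line(g,tuple(L[i]),tuple(L[i+4]),(0,0,255),1)
u,v=L.mean(0).astype(int)
cv2.imwrite("pics/s7.png",np.hstack([f[v-250:v+250,u-200:u+200],g[v-250:v+250,u-200:u+200]]))
cv2.imwrite("pics/t7.png",cv2.resize(q["frame"][90:250,170:330],None,fx=3.5,fy=3.5))
E
```

```text
t 22.15 tcp [592.4 -76.7 163.9] x [ 0.013  0.007 -1.   ] zaz 80.9 F [-0.6  0.7 -1.3] T [-0.06  0.02  0.03] open 53.6 j6 [-0.25  0.22  0.12  1.46  0.01 -0.09]
```

View pics/s7.png

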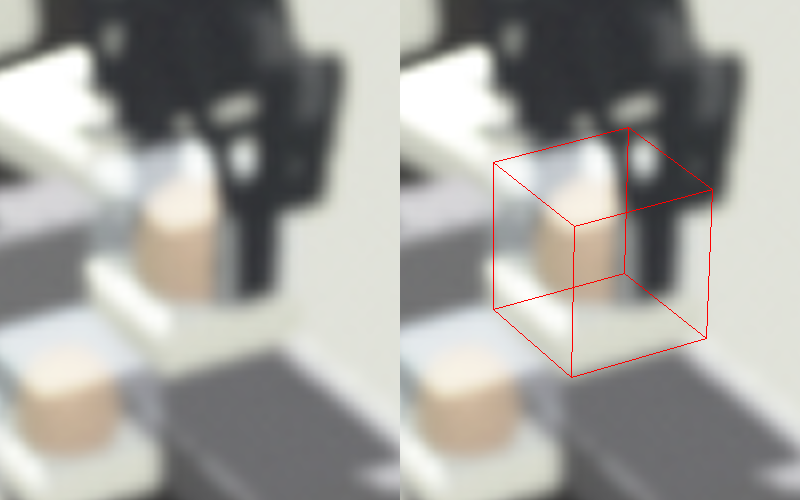

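View pics/t7.png

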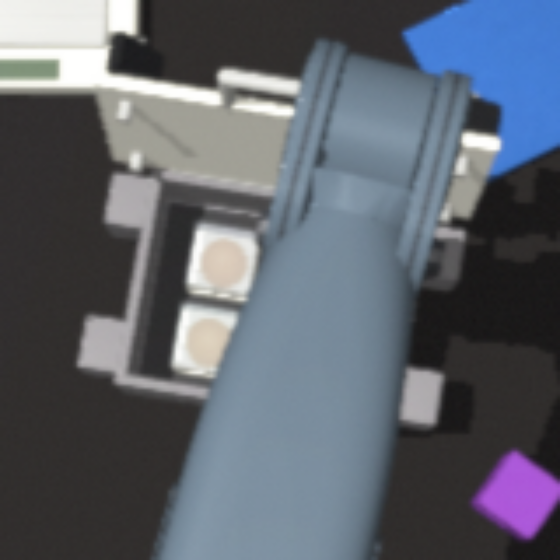

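```bash
python3 - <<'E'
from h import *
to([500,-230,165],81.1)
E
```

```text
t 22.15 tcp [592.4 -76.7 163.9] x [ 0.013  0.007 -1.   ] zaz 80.9 F [-0.6  0.7 -1.3] T [-0.06  0.02  0.03] open 53.6 j6 [-0.25  0.22  0.12  1.46  0.01 -0.09]
-> [500, -230, 165] [ -0.33   6.69 -16.6 ] ('turn', np.float64(-0.2))
```

Call:
arm_command --motion "-0.1 1.3 -3.3 0 4; -0.1 2.7 -6.6 0 4; -0.2 4 -10 0 4; -0.2 5.4 -13.3 0 4; -0.3 6.7 -16.6 0 4; -0.3 6.7 -16.6 0 4; -0.3 6.7 -16.6 0 4; -0.3 6.7 -16.6 0 4"

```text
clock: 22.95
tcp_pos: [499.8, -229.2, 163.7]
tcp_rot: [-0.459, 0.533, 0.458, 0.543]
wrist_force: [0.4, -0.2, -1.0]
opening: 53.8
```

```bash
python3 - <<'E'
from h import *
q=viewer.grab_frame("top"); cv2.imwrite("pics/t8.png",cv2.resize(q["frame"][90:240,180:330],None,fx=3.8,fy=3.8))
p=viewer.grab_frame("side"); cv2.imwrite("pics/s8.png",cv2.resize(p["frame"][120:270,200:360],None,fx=4,fy=4,interpolation=cv2.INTER_CUBIC))
st()
E
```

```text
t 23.05 tcp [ 500.2 -229.   164.1] x [ 0.013  0.007 -1.   ] zaz 81.0 F [ 0.4 -0.5 -1.8] T [-0.02  0.03  0.05] open 53.5 j6 [-0.56  0.1  -0.01  1.45  0.01 -0.4 ]
```

View pics/t8.png

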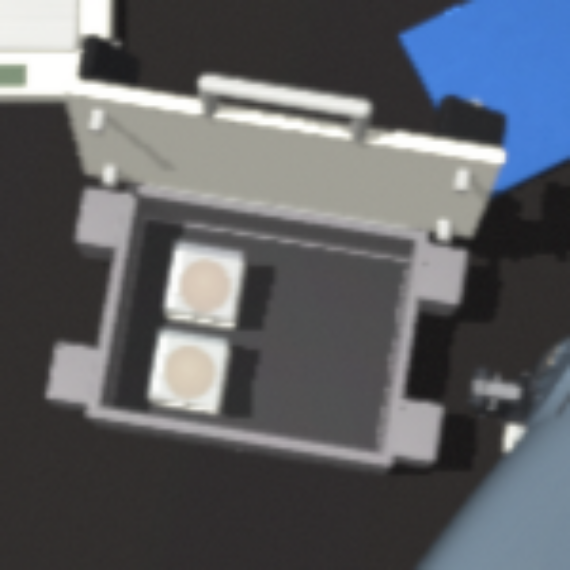

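View pics/s8.png

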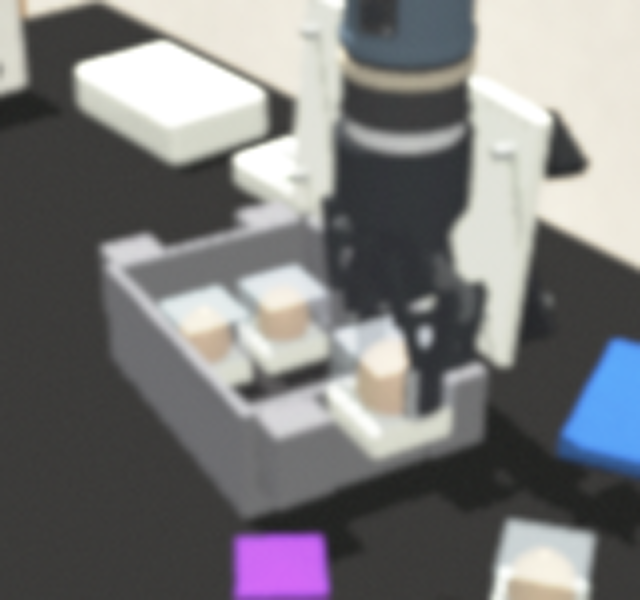

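The case floor is clear and A and B sit well. The early contact was most likely the gripper's right knuckle on the right rim. I'll place this box 8 mm further inward.

```bash
python3 - <<'E'
from h import *
to([596.8,-67.7,165],81.1)
E
```

```text
t 23.05 tcp [ 500.2 -229.   164.1] x [ 0.013  0.007 -1.   ] zaz 81.0 F [ 0.4 -0.5 -1.8] T [-0.02  0.03  0.05] open 53.5 j6 [-0.56  0.1  -0.01  1.45  0.01 -0.4 ]
-> [596.8, -67.7, 165] [ 0.16 -7.   17.44] ('turn', np.float64(-0.1))
```

Call:
arm_command --motion "0 -1.4 3.5 0 4; 0 -2.8 7 0 4; 0 -4.2 10.5 0 4; 0.1 -5.6 14 0 4; 0.1 -7 17.4 0 4; 0.1 -7 17.4 0 4; 0.1 -7 17.4 0 4; 0.1 -7 17.4 0 4; 0.1 -7 17.4 0 4"

```text
clock: 23.95
tcp_pos: [596.3, -68.8, 165.5]
tcp_rot: [-0.46, 0.533, 0.458, 0.543]
wrist_force: [-0.5, 0.2, -1.0]
opening: 53.7
```

```bash
python3 - <<'E'
from h import *
to([596.8,-67.7,58],81.1)
E
```

```text
t 23.95 tcp [596.3 -68.8 165.5] x [ 0.012  0.007 -1.   ] zaz 80.9 F [-0.5  0.2 -1. ] T [ 0.01  0.02 -0.02] open 53.7 j6 [-0.23  0.23  0.13  1.47  0.01 -0.07]
-> [596.8, -67.7, 58] [10.75  0.08  0.02] ('turn', np.float64(-0.2))
```

Call:
arm_command --motion "2 0 0 0 4; 5 0 0 0 4; 8 0.1 0 0 4; 10 0.1 0 0 4; 10.7 0.1 0 0 4; 10.9 0.1 0 0 4; 11.1 0.1 0 0 4; 11.3 0.1 0 0 4; 11.3 0.1 0 0 4; 11.3 0.1 0 0 4"

```text
clock: 24.95
tcp_pos: [597.3, -67.9, 53.5]
tcp_rot: [-0.46, 0.533, 0.457, 0.543]
wrist_force: [-0.7, -0.6, -1.0]
opening: 53.2
```

```bash
python3 - <<'E'
from h import *
to([596.8,-67.7,45],81.1)
E
```

```text
t 24.95 tcp [597.3 -67.9  53.5] x [ 0.014  0.007 -1.   ] zaz 80.9 F [-0.7 -0.6 -1. ] T [ 0.01 -0.02  0.  ] open 53.2 j6 [-0.23  0.27 -0.04  1.25  0.01 -0.07]
-> [596.8, -67.7, 45] [0.85 0.07 0.01] ('turn', np.float64(-0.2))
```

Call:
arm_command --motion "0.2 0 0 0 4; 0.4 0 0 0 4; 0.5 0 0 0 4; 0.6 0 0 0 4; 0.7 0 0 0 4; 0.7 0 0 0 4; 0.7 0 0 0 4"

```text
clock: 25.65
tcp_pos: [597.4, -67.9, 46.4]
tcp_rot: [-0.46, 0.533, 0.457, 0.543]
wrist_force: [-0.2, 0.2, -1.3]
opening: 53.6
```

```bash
python3 - <<'E'
from h import *
to([596.8,-67.7,45],81.1)
E
```

```text
t 25.65 tcp [597.4 -67.9  46.4] x [ 0.014  0.007 -1.   ] zaz 80.9 F [-0.2  0.2 -1.3] T [ 0.01 -0.   -0.04] open 53.6 j6 [-0.23  0.28 -0.04  1.24  0.01 -0.07]
-> [596.8, -67.7, 45] [0.14 0.06 0.01] ('turn', np.float64(-0.2))
```

Call:
arm_command --motion "0.1 0 0 0 4; 0.2 0 0 0 4; 0.3 0 0 0 4; 0.3 0 0 0 4; 0.3 0 0 0 4"

```text
clock: 26.15
tcp_pos: [597.7, -67.9, 45.6]
tcp_rot: [-0.46, 0.533, 0.457, 0.543]
wrist_force: [-3.7, 0.8, 6.7]
opening: 53.8
```

```bash
python3 - <<'E'
from h import *
to([596.8,-67.7,45],81.1)
E
```

```text
t 26.15 tcp [597.7 -67.9  45.6] x [ 0.015  0.006 -1.   ] zaz 80.9 F [-3.7  0.8  6.7] T [ 0.03  0.7  -0.07] open 53.8 j6 [-0.23  0.28 -0.05  1.23  0.01 -0.07]
-> [596.8, -67.7, 45] [0.06 0.09 0.01] ('turn', np.float64(-0.2))
```

Call:
arm_command --motion "0 0 0 0 5.6; 0 0 0 0 5.9; 0 0 0 0 6.2; 0 0 0 0 6.2; 0 0 0 0 6.2; -1.5 0 0 0 6.2; -5 0 0 0 6.2; -9 0 0 0 6.2; -12 0 0 0 6.2; -12 0 0 0 6.2; -12 0 0 0 6.2; -12 0 0 0 6.2"

```text
clock: 27.35
tcp_pos: [595.3, -68.6, 164.8]
tcp_rot: [-0.46, 0.533, 0.458, 0.543]
wrist_force: [0.0, 0.1, -0.8]
opening: 61.9
```

```bash
python3 - <<'E'
from h import *
to([549,-312.5,140],124)
E
```

```text
t 27.35 tcp [595.3 -68.6 164.8] x [ 0.013  0.007 -1.   ] zaz 80.9 F [ 0.   0.1 -0.8] T [0.03 0.07 0.  ] open 61.9 j6 [-0.23  0.23  0.13  1.46  0.01 -0.07]
-> [549, -312.5, 140] [  2.26   0.74 -24.84] ('turn', np.float64(-43.1))
```

Call:
arm_command --motion "0 0.1 -3 -4 8.5; 0.2 0.2 -6 -9 8.5; 0.5 0.3 -10 -15 8.5; 0.8 0.4 -14 -21 8.5; 1.2 0.5 -18 -27 8.5; 1.6 0.6 -22 -33 8.5; 2 0.7 -24.8 -39 8.5; 2.3 0.7 -24.8 -43 8.5; 2.3 0.7 -24.8 -43 8.5; 2.3 0.7 -24.8 -43 8.5; 2.3 0.7 -24.8 -43 8.5"

```text
clock: 28.45
tcp_pos: [549.4, -311.3, 139.0]
tcp_rot: [0.627, -0.328, -0.621, -0.337]
wrist_force: [0.1, -0.1, -0.5]
opening: 85.3
```

```bash
python3 - <<'E'
from fit import *
p=viewer.grab_frame("side"); cv2.imwrite("pics/s9.png",cv2.resize(p["frame"][110:350,180:420],None,fx=2.5,fy=2.5))
q=viewer.grab_frame("top"); cv2.imwrite("pics/t9.png",cv2.resize(q["frame"][100:260,180:420],None,fx=3,fy=3))
for k in (p,q): print([(round(d["score"],2),w(k,d["centre"]).round(0)) for d in spot_point(k,"egg0")])
print(fit_egg([p],549,-313))
to([549,-312.5,34],124)
E
```

```text
[(0.89, array([608.,  22.,  10.])), (0.78, array([ 418., -227.,    6.])), (0.75, array([ 548., -318.,   -2.])), (0.64, array([ 591., -424.,   -4.])), (0.59, array([593., -69.,   5.])), (0.56, array([545.,  32.,   6.]))]
[(0.93, array([ 386., -428.,   -4.])), (0.75, array([613.,  24.,   9.])), (0.65, array([544.,  36.,   5.])), (0.63, array([ 545., -311.,    2.])), (0.49, array([ 418., -221.,    4.]))]
(np.float64(548.7046517756926), np.float64(-313.6430159213429), np.float64(31.602891435826397), np.float64(61.2784309387207))
t 28.65 tcp [ 549.8 -311.6  139.8] x [ 0.014  0.006 -1.   ] zaz 123.9 F [ 0.6 -0.6  0.3] T [-0.02  0.02 -0.  ] open 84.7 j6 [-0.63  0.32  0.19  1.44  0.01 -1.22]
-> [549, -312.5, 34] [ 1.058e+01  2.700e-01 -1.000e-02] ('turn', np.float64(-0.1))
```

View pics/s9.png

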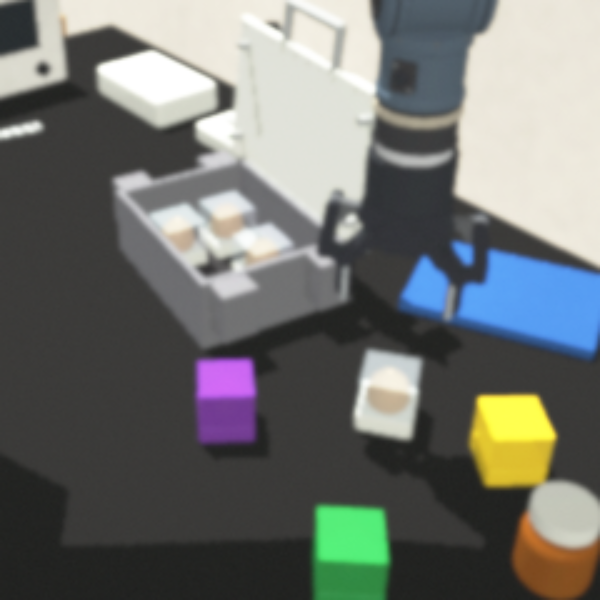

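View pics/t9.png

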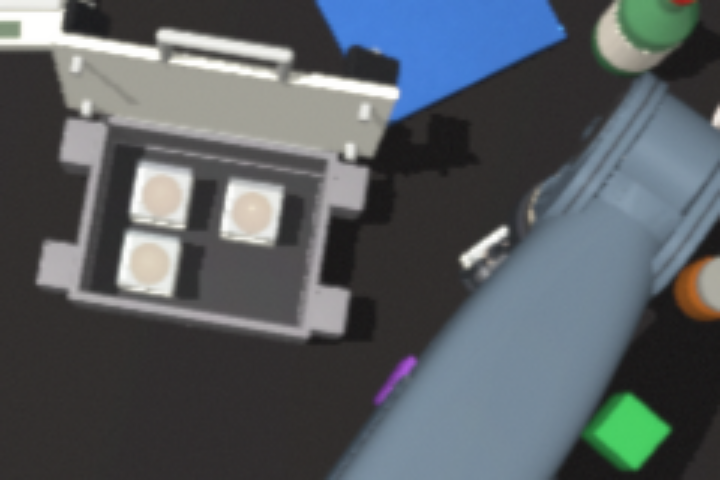

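C stands in the far-right slot at crop (252,212). Next is D.

Call:
arm_command --motion "3.5 0.1 0 0 8.5; 7 0.2 0 0 8.5; 9.5 0.3 0 0 8.5; 10.5 0.3 0 0 8.5; 10.5 0.3 0 0 8.5; 10.5 0.3 0 0 4; 10.5 0.3 0 0 4; 10.5 0.3 0 0 4; 10.5 0.3 0 0 4; 10.5 0.3 0 0 4; 10.5 0.3 0 0 4; 10.5 0.3 0 0 4" --newtons 30

```text
clock: 29.85
tcp_pos: [550.4, -313.7, 37.6]
tcp_rot: [0.629, -0.328, -0.619, -0.336]
wrist_force: [0.3, 0.4, 6.0]
opening: 53.9
```

```bash
python3 - <<'E'
from h import *
to([549,-312,175],124)
E
```

```text
t 29.85 tcp [ 550.4 -313.7   37.6] x [ 0.018  0.004 -1.   ] zaz 123.9 F [0.3 0.4 6. ] T [0.09 0.07 0.02] open 53.9 j6 [-0.63  0.37  0.05  1.24  0.01 -1.22]
-> [549, -312, 175] [-13.74  -0.21   0.13] ('turn', np.float64(-0.1))
```

Call:
arm_command --motion "-1.5 0 0 0 4; -4 0 0 0 4; -7.5 0 0 0 4; -11 0 0 0 4; -13.4 0 0 0 4; -13.7 0 0 0 4; -13.7 0 0 0 4; -13.7 0 0 0 4; -13.7 0 0 0 4"

```text
clock: 30.75
tcp_pos: [546.8, -313.4, 171.7]
tcp_rot: [0.627, -0.328, -0.621, -0.337]
wrist_force: [-0.3, 0.7, -2.0]
opening: 53.9
```

```bash
python3 - <<'E'
from h import *
to([531.6,-57.5,165],81.1)
E
```

```text
t 30.75 tcp [ 546.8 -313.4  171.7] x [ 0.014  0.007 -1.   ] zaz 123.9 F [-0.3  0.7 -2. ] T [-0.03  0.02  0.02] open 53.9 j6 [-0.63  0.31  0.25  1.5   0.01 -1.23]
-> [531.6, -57.5, 165] [  0.82 -13.02  22.08] ('turn', np.float64(42.8))
```

Call:
arm_command --motion "0 -1.3 2.2 2 4; 0.1 -3.2 5.5 8 4; 0.2 -5.1 8.7 14 4; 0.3 -7 12 20 4; 0.5 -9 15.3 26 4; 0.6 -10.9 18.5 32 4; 0.7 -12.4 21 38 4; 0.8 -13 22.1 42.8 4; 0.8 -13 22.1 42.8 4; 0.8 -13 22.1 42.8 4; 0.8 -13 22.1 42.8 4; 0.8 -13 22.1 42.8 4"

```text
clock: 31.95
tcp_pos: [531.4, -58.5, 164.9]
tcp_rot: [-0.461, 0.532, 0.458, 0.542]
wrist_force: [0.1, -0.6, -2.1]
opening: 53.9
```

```bash
python3 - <<'E'
from h import *
to([531.6,-57.5,45.5],81.1)
E
```

```text
t 31.95 tcp [531.4 -58.5 164.9] x [ 0.013  0.006 -1.   ] zaz 81.1 F [ 0.1 -0.6 -2.1] T [-0.01  0.01 -0.  ] open 53.9 j6 [-0.24  0.06 -0.06  1.45  0.01 -0.08]
-> [531.6, -57.5, 45.5] [11.94  0.14  0.  ] ('turn', np.float64(-0.0))
```

Call:
arm_command --motion "2 0 0 0 4; 5 0.1 0 0 4; 8 0.1 0 0 4; 10 0.1 0 0 4; 11 0.1 0 0 4; 11.3 0.1 0 0 4; 11.5 0.1 0 0 4; 11.6 0.1 0 0 4; 11.7 0.1 0 0 4; 11.8 0.1 0 0 4; 11.9 0.1 0 0 4; 11.9 0.1 0 0 4"

```text
clock: 33.15
tcp_pos: [532.0, -57.5, 46.0]
tcp_rot: [-0.461, 0.532, 0.458, 0.542]
wrist_force: [-0.8, -0.3, -2.2]
opening: 53.8
```

```bash
python3 - <<'E'
from h import *
to([531.6,-57.5,45],81.1)
E
```

```text
t 33.15 tcp [532.  -57.5  46. ] x [ 0.013  0.006 -1.   ] zaz 81.1 F [-0.8 -0.3 -2.2] T [-0.05  0.03  0.06] open 53.8 j6 [-0.24  0.12 -0.24  1.21  0.01 -0.08]
-> [531.6, -57.5, 45] [ 0.1   0.04 -0.  ] ('turn', np.float64(0.0))
```

Call:
arm_command --motion "0.1 0 0 0 4; 0.2 0 0 0 4; 0.2 0 0 0 4; 0.2 0 0 0 4"

```text
clock: 33.55
tcp_pos: [532.1, -57.5, 45.8]
tcp_rot: [-0.461, 0.532, 0.458, 0.542]
wrist_force: [-3.6, 2.0, 7.9]
opening: 53.9
```

```bash
python3 - <<'E'
from h import *
st()
E
```

```text
t 33.55 tcp [532.1 -57.5  45.8] x [ 0.014  0.006 -1.   ] zaz 81.1 F [-3.6  2.   7.9] T [ 0.14  0.86 -0.04] open 53.9 j6 [-0.24  0.12 -0.24  1.21  0.01 -0.08]
```

Call:
arm_command --motion "0 0 0 0 5.6; 0 0 0 0 5.9; 0 0 0 0 6.2; 0 0 0 0 6.2; 0 0 0 0 6.2; -1.5 0 0 0 6.2; -5 0 0 0 6.2; -9 0 0 0 6.2; -13 0 0 0 6.2; -13 0 0 0 6.2; -13 0 0 0 6.2; -13 0 0 0 6.2"

```text
clock: 34.75
tcp_pos: [529.5, -58.1, 174.4]
tcp_rot: [-0.461, 0.533, 0.459, 0.542]
wrist_force: [0.6, 0.2, -0.1]
opening: 62.4
```

```bash
python3 - <<'E'
from h import *
to([500,-40,355],-8.9)
E
```

```text
t 34.75 tcp [529.5 -58.1 174.4] x [ 0.012  0.006 -1.   ] zaz 81.1 F [ 0.6  0.2 -0.1] T [ 0.01  0.05 -0.01] open 62.4 j6 [-0.24  0.05 -0.04  1.47  0.01 -0.08]
-> [500, -40, 355] [-18.08   3.01   1.48] ('turn', np.float64(-90.0))
```

Call:
arm_command --motion "-3 0.4 0.2 -8.5 6.2; -6 0.8 0.4 -17 6.2; -9 1.2 0.6 -25.5 6.2; -12 1.8 0.8 -34 6.2; -15 2.4 1.1 -42.5 6.2; -18 3 1.5 -51 6.2; -18 3 1.5 -59.5 6.2; -18 3 1.5 -68 6.2; -18 3 1.5 -76.5 6.2; -18 3 1.5 -85 6.2; -18 3 1.5 -90 6.2; -18 3 1.5 -90 6.2"

```text
clock: 35.95
tcp_pos: [499.7, -39.7, 351.9]
tcp_rot: [0.707, -0.052, -0.703, -0.058]
wrist_force: [0.3, 1.4, -0.1]
opening: 62.3
```

```bash
python3 - <<'E'
from h import *
st()
p=viewer.grab_frame("side"); cv2.imwrite("pics/s10.png",cv2.resize(p["frame"][80:260,180:380],None,fx=3,fy=3))
q=viewer.grab_frame("top"); cv2.imwrite("pics/t10.png",cv2.resize(q["frame"][80:280,150:400],None,fx=3,fy=3))
for k in (p,q):
    print([(round(d["score"],2),w(k,d["centre"]).round(0)) for d in spot_point(k,"egg0")])
    print([(round(d["score"],2),w(k,d["centre"]).round(0)) for d in spot_point(k,"lid_bar")])
to([689,-38,355],171.1)
E
```

```text
t 35.95 tcp [499.7 -39.7 351.9] x [ 0.007  0.007 -1.   ] zaz 171.1 F [ 0.3  1.4 -0.1] T [-0.04  0.05  0.04] open 62.3 j6 [-0.22  0.03  0.29  1.83  0.01 -1.63]
[(0.89, array([ 421., -230.,    6.])), (0.89, array([ 382., -429.,    0.])), (0.83, array([612.,  24.,   8.])), (0.81, array([548.,  33.,   7.])), (0.57, array([531., -61.,   7.])), (0.56, array([ 591., -425.,   -1.])), (0.49, array([591., -68.,   9.])), (0.37, array([734.,  82., 232.]))]
[(0.73, array([683., -35., 307.]))]
[(0.84, array([ 386., -427.,   -6.])), (0.76, array([ 593., -421.,    2.]))]
[(0.97, array([690., -39., 305.]))]
t 36.25 tcp [500.  -39.8 353.8] x [ 0.011  0.007 -1.   ] zaz 171.1 F [-1.5  0.2  0.5] T [0.03 0.03 0.  ] open 62.0 j6 [-0.22  0.03  0.3   1.83  0.01 -1.63]
-> [689, -38, 355] [  0.08  -3.12 -18.64] ('turn', np.float64(-0.0))
```

View pics/s10.png

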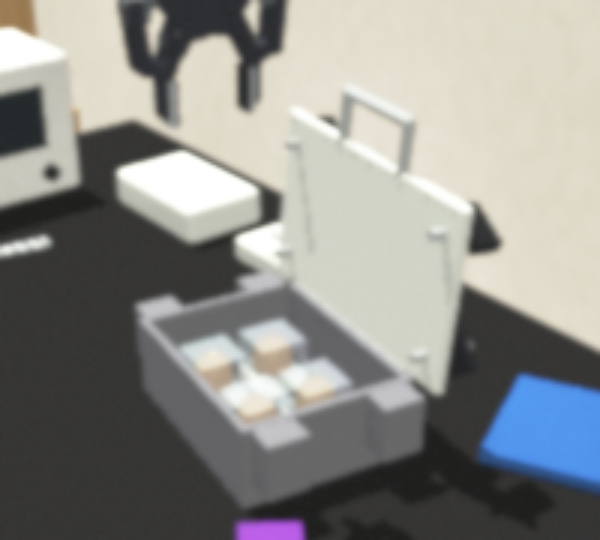

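View pics/t10.png

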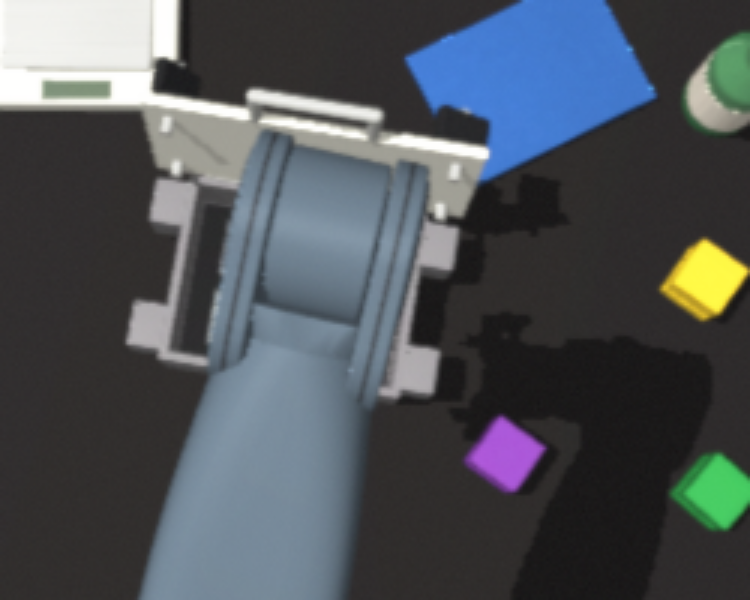

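Call:
arm_command --motion "0 -0.5 -3 0 6.2; 0 -1 -6 0 6.2; 0 -1.5 -9 0 6.2; 0 -2 -12 0 6.2; 0 -2.6 -15 0 6.2; 0 -3 -17.5 0 6.2; 0 -3.1 -18.6 0 6.2; 0 -3.1 -18.6 0 6.2; 0 -3.1 -18.6 0 6.2; 0 -3.1 -18.6 0 6.2"

```text
clock: 37.25
tcp_pos: [687.9, -38.1, 356.8]
tcp_rot: [0.709, -0.053, -0.701, -0.058]
wrist_force: [0.7, -0.2, 0.5]
opening: 62.1
```

```bash
python3 - <<'E'
from h import *
p=viewer.grab_frame("side"); cv2.imwrite("pics/s11.png",cv2.resize(p["frame"][40:240,200:400],None,fx=3,fy=3))
to([688,-38,308],171.1)
E
```

```text
t 37.3 tcp [687.8 -38.1 357.1] x [ 0.012  0.006 -1.   ] zaz 171.0 F [-0.2  0.5  0.1] T [ 0.03  0.03 -0.02] open 62.1 j6 [-0.16  0.65  1.09  2.    0.01 -1.57]
-> [688, -38, 308] [4.91 0.03 0.04] ('turn', np.float64(-0.1))
```

View pics/s11.png

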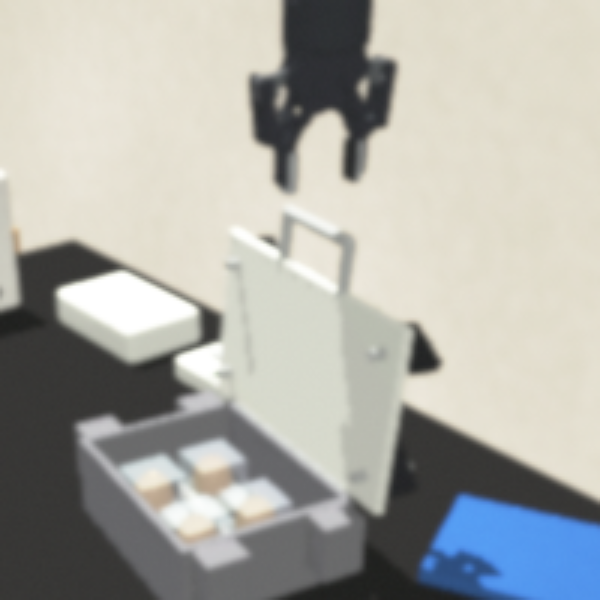

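Call:
arm_command --motion "1.5 0 0 0 6.2; 3 0 0 0 6.2; 4.2 0 0 0 6.2; 4.8 0 0 0 6.2; 4.8 0 0 0 6.2; 4.8 0 0 0 3; 4.8 0 0 0 1; 4.8 0 0 0 0.8; 4.8 0 0 0 0.8; 4.8 0 0 0 0.8; 4.8 0 0 0 0.8; 4.8 0 0 0 0.8" --newtons 30

```text
clock: 38.5
tcp_pos: [688.6, -37.8, 310.0]
tcp_rot: [0.709, -0.053, -0.7, -0.058]
wrist_force: [-0.3, -0.4, 3.6]
opening: 10.8
```

```bash
cat > lid.py <<'E'
from h import *
import sys
# actual bar location while held -> lid angle; plan arc in tool axes
a=-.155; X0=np.array([575.6,-21.9,0]); ex=np.array([np.cos(a),np.sin(a),0]); ez=np.array([0,0,1.])
def bar(th): return X0+ex*(90-225*np.cos(th)+5*np.sin(th))+ez*(85+225*np.sin(th)+5*np.cos(th))
s,r=st()
d=s["tcp_pos"]-X0; x=d@ex-90; z=d[2]-85
th=np.arctan2(z,-x)-np.arctan2(5,225)
print("theta~",round(th,3),"radius",round(np.hypot(x,z),1),"lateral",round(d@np.array([-ex[1],ex[0],0]),1))
dth=float(sys.argv[1]); n=int(sys.argv[2])
rad=np.hypot(x,z); phi=np.arctan2(z,-x)
for i in range(1,n+1):
    ph=max(phi-dth*i,float(sys.argv[3]) if len(sys.argv)>3 else 0.022)
    v=ex*(-rad*np.cos(ph)-x)+ez*(rad*np.sin(ph)-z)
    print((r.T@v/10).round(2))
E
python3 lid.py 0.06 9
```

```text
t 38.5 tcp [688.6 -37.8 310. ] x [ 0.013  0.006 -1.   ] zaz 171.0 F [-0.3 -0.4  3.6] T [-0.06  0.13  0.  ] open 10.8 j6 [-0.16  0.56  0.85  1.85  0.01 -1.57]
theta~ 1.655 radius 226.2 lateral 1.8
[-0.12  0.    1.35]
[-0.16  0.    2.71]
[-0.12  0.    4.07]
[0.01 0.01 5.42]
[0.21 0.01 6.76]
[0.5  0.01 8.09]
[0.86 0.02 9.39]
[ 1.3   0.02 10.68]
[ 1.82  0.03 11.93]
```

Call:
arm_command --motion "-0.1 0 1.3 0 0.8; -0.1 0 2.7 0 0.8; -0.1 0 4.1 0 0.8; 0 0 5.4 0 0.8; 0.2 0 6.8 0 0.8; 0.5 0 8.1 0 0.8; 0.9 0 9.4 0 0.8; 1.3 0 10.7 0 0.8; 1.8 0 11.9 0 0.8; 1.8 0 11.9 0 0.8; 1.8 0 11.9 0 0.8"

```text
clock: 39.6
tcp_pos: [570.5, -19.1, 291.3]
tcp_rot: [0.709, -0.053, -0.701, -0.058]
wrist_force: [-2.7, 0.3, 5.9]
opening: 10.7
```

```bash
python3 lid.py 0.06 9
```

```text
t 39.6 tcp [570.5 -19.1 291.3] x [ 0.013  0.006 -1.   ] zaz 171.0 F [-2.7  0.3  5.9] T [0.02 0.6  0.03] open 10.7 j6 [-0.16  0.17  0.32  1.71  0.01 -1.57]
theta~ 1.115 radius 227.3 lateral 2.0
[0.6  0.01 1.23]
[1.26 0.01 2.42]
[2.   0.02 3.56]
[2.81 0.03 4.66]
[3.68 0.04 5.71]
[4.61 0.05 6.71]
[5.6  0.05 7.65]
[6.64 0.06 8.53]
[7.73 0.07 9.34]
```

Call:
arm_command --motion "0.6 0 1.2 0 0.8; 1.3 0 2.4 0 0.8; 2 0 3.5 0 0.8; 2.8 0 4.6 0 0.8; 3.7 0 5.7 0 0.8; 4.6 0 6.7 0 0.8; 5.6 0 7.6 0 0.8; 6.7 0 8.5 0 0.8; 7.7 0 9.3 0 0.8; 7.7 0 9.3 0 0.8; 7.7 0 9.3 0 0.8"

```text
clock: 40.7
tcp_pos: [479.9, -4.7, 211.5]
tcp_rot: [0.708, -0.053, -0.701, -0.058]
wrist_force: [3.8, -2.4, -8.0]
opening: 10.8
```

```bash
python3 lid.py 0.06 10
```

```text
t 40.7 tcp [479.9  -4.7 211.5] x [ 0.011  0.005 -1.   ] zaz 171.0 F [ 3.8 -2.4 -8. ] T [-0.61 -0.88 -0.04] open 10.8 j6 [-0.15 -0.09 -0.11  1.54  0.01 -1.57]
theta~ 0.572 radius 225.9 lateral 2.2
[1.14 0.01 0.74]
[2.32 0.02 1.4 ]
[3.54 0.03 2.  ]
[4.79 0.04 2.52]
[6.07 0.05 2.96]
[7.37 0.06 3.33]
[8.7  0.07 3.61]
[10.04  0.08  3.82]
[11.39  0.09  3.95]
[12.11  0.09  3.98]
```

Call:
arm_command --motion "1.1 0 0.7 0 0.8; 2.3 0 1.4 0 0.8; 3.5 0 2 0 0.8; 4.8 0 2.5 0 0.8; 6.1 0 3 0 0.8; 7.4 0 3.3 0 0.8; 8.7 0 3.6 0 0.8; 10 0 3.8 0 0.8; 11 0 3.9 0 0.8; 11 0 3.9 0 0.8; 11 0 3.9 0 0.8"

```text
clock: 41.8
tcp_pos: [442.9, 1.4, 99.2]
tcp_rot: [0.709, -0.054, -0.701, -0.057]
wrist_force: [5.3, -5.5, -5.5]
opening: 10.6
```

```bash
python3 lid.py 0.01 8 0
```

```text
t 41.8 tcp [442.9   1.4  99.2] x [ 0.011  0.004 -1.   ] zaz 171.0 F [ 5.3 -5.5 -5.5] T [-1.07 -1.2   0.06] open 10.6 j6 [-0.15 -0.16 -0.4   1.32  0.01 -1.57]
theta~ 0.041 radius 225.1 lateral 2.5
[0.22 0.   0.02]
[0.45 0.   0.03]
[0.67 0.   0.04]
[0.9  0.01 0.05]
[1.12 0.01 0.05]
[1.35 0.01 0.06]
[1.42 0.01 0.06]
[1.42 0.01 0.06]
```

Call:
arm_command --motion "0.2 0 0 0 0.8; 0.4 0 0 0 0.8; 0.6 0 0 0 0.8; 0.8 0 0.1 0 0.8; 1 0 0.1 0 0.8; 1.2 0 0.1 0 0.8; 1.2 0 0.1 0 0.8; 1.2 0 0.1 0 0.8; 1.2 0 0.1 0 0.8"

```text
clock: 42.7
tcp_pos: [442.5, 1.4, 88.5]
tcp_rot: [0.709, -0.054, -0.701, -0.057]
wrist_force: [-0.4, -3.1, 7.8]
opening: 10.3
```

```bash
python3 lid.py 0.01 1 0
```

```text
t 42.7 tcp [442.5   1.4  88.5] x [ 0.012  0.004 -1.   ] zaz 171.0 F [-0.4 -3.1  7.8] T [-0.73  0.    0.03] open 10.3 j6 [-0.15 -0.16 -0.42  1.3   0.01 -1.57]
theta~ -0.007 radius 225.1 lateral 2.5
[0.23 0.   0.  ]
```

Call:
arm_command --motion "0.3 0 0 0 0.8; 0.5 0 0 0 0.8; 0.5 0 0 0 0.8; 0.5 0 0 0 0.8"

```text
clock: 43.1
tcp_pos: [442.6, 1.4, 88.3]
tcp_rot: [0.71, -0.054, -0.7, -0.057]
wrist_force: [-9.2, -2.2, 24.1]
opening: 10.7
```

```bash
python3 lid.py 0.01 1 0
```

```text
t 43.1 tcp [442.6   1.4  88.3] x [ 0.014  0.003 -1.   ] zaz 171.0 F [-9.2 -2.2 24.1] T [-0.54  1.77  0.01] open 10.7 j6 [-0.15 -0.16 -0.42  1.3   0.   -1.57]
theta~ -0.007 radius 225.0 lateral 2.5
[0.22 0.   0.01]
```

Call:
arm_command --motion "0 0 0 0 2; 0 0 0 0 4; 0 0 0 0 5; 0 0 0 0 5; -3 0 0 0 5; -7 0 0 0 5; -11 0.2 3 0 5; -14 0.5 7 0 5; -15 1 11 0 5; -15 1 11 0 5; -15 1 11 0 5; -15 1 11 0 5"

```text
clock: 44.3
tcp_pos: [330.6, 8.4, 235.7]
tcp_rot: [0.709, -0.054, -0.701, -0.057]
wrist_force: [0.2, 0.4, -1.0]
opening: 49.8
```

```bash
python3 - <<'E'
from h import *
st()
q=viewer.grab_frame("top"); cv2.imwrite("pics/t12.png",cv2.resize(q["frame"][90:250,150:350],None,fx=4,fy=4,interpolation=cv2.INTER_CUBIC)[:600])
p=viewer.grab_frame("side"); cv2.imwrite("pics/s12.png",cv2.resize(p["frame"][100:300,170:390],None,fx=3.5,fy=3,interpolation=cv2.INTER_CUBIC))
for k in (p,q):
  for l in ("grip_nl","grip_fr","grip_nr","grip_fl","lid_bar"):
    print(l,[(round(d["score"],2),w(k,d["centre"]).round(0)) for d in spot_point(k,l)])
E
```

```text
t 44.3 tcp [330.6   8.4 235.7] x [ 0.012  0.004 -1.   ] zaz 171.0 F [ 0.2  0.4 -1. ] T [ 0.01  0.03 -0.01] open 49.8 j6 [-0.18 -0.48 -0.37  1.67  0.01 -1.6 ]
grip_nl [(0.51, array([535., 115., 124.]))]
grip_fr [(0.61, array([ 613., -153.,  124.])), (0.17, array([577., -18.,   0.]))]
grip_nr [(0.81, array([ 497., -136.,  121.]))]
grip_fl [(0.45, array([656.,  95., 121.]))]
lid_bar [(0.72, array([439.,   3.,  88.]))]
grip_nl [(0.59, array([654.,  96., 124.])), (0.5, array([538., 114., 125.]))]
grip_fr [(0.56, array([ 617., -151.,  125.]))]
grip_nr [(0.69, array([ 497., -130.,  126.]))]
grip_fl [(0.44, array([652.,  94., 124.]))]
lid_bar [(0.97, array([442.,   2.,  85.])), (0.54, array([654.,  94., 123.]))]
```

View pics/t12.png

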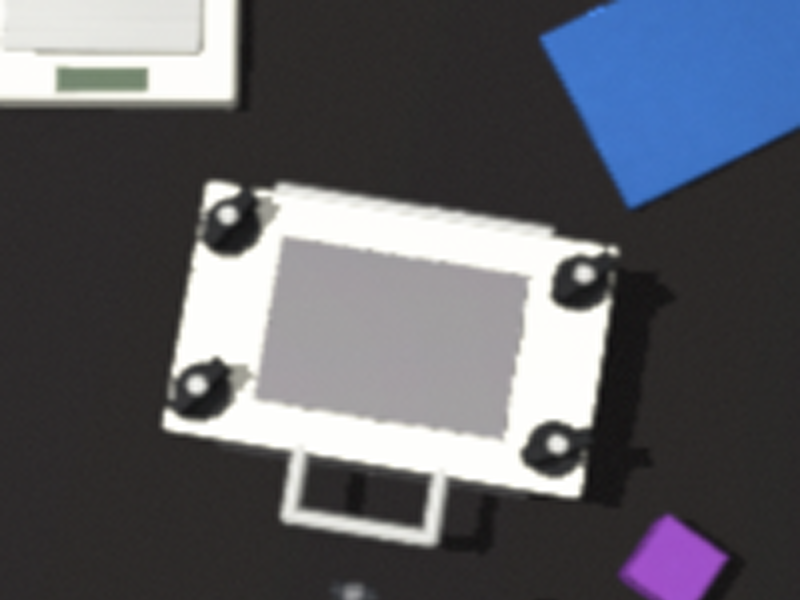

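View pics/s12.png

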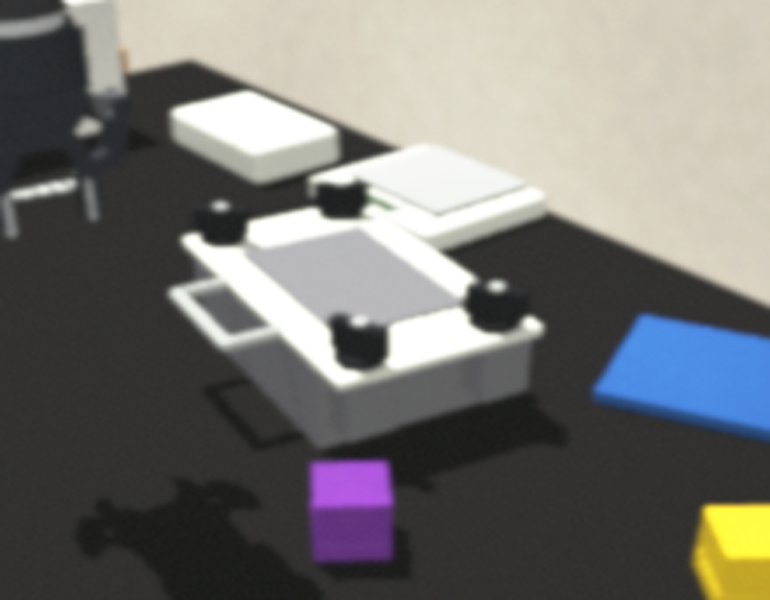

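```bash
cat > knob.py <<'E'
from fit import *
T=case_T(575.6,-21.9,-.155)
K={"nl":(-60,125),"fr":(60,-125),"nr":(-60,-125),"fl":(60,125)}
def crops(name):
    out=[]
    for n in ("top","side"):
        p=viewer.grab_frame(n); row=[]
        for k,(x,y) in K.items():
            u,v=pix(p,T([[x,y,123]]))[0]
            M=np.array([[9,0,95-9*u],[0,9,95-9*v]],float)
            c=cv2.warpAffine(p["frame"],M,(190,190),flags=cv2.INTER_CUBIC)
            c=np.clip(c.astype(float)*2.2,0,255).astype(np.uint8)
            row.append(c)
        out.append(np.hstack(row))
    cv2.imwrite(name,np.vstack(out))
def seg(p,k,az,z):
    x,y=K[k]; c=T([[x,y,z]])[0]; d=np.array([np.cos(az),np.sin(az),0]);n=np.array([-d[1],d[0],0])
    return [c+25*d+7*n,c+25*d-7*n,c-25*d-7*n,c-25*d+7*n]
def fit_knob(p,k):
    "azimuth (deg, mod 180) of bar: silhouette of disc cyl + bar box against dark mask"
    x,y=K[k]; f=p["frame"].astype(np.float32).max(2)
    u,v=pix(p,T([[x,y,115]]))[0].astype(int)
    g=f[v-14:v+15,u-14:u+15]
    best=[]
    ang=np.linspace(0,2*np.pi,40)
    c=T([[x,y,0]])[0]
    disc=np.array([[c[0]+21*np.cos(t),c[1]+21*np.sin(t),z] for t in ang for z in (95,103)])
    sd=sil(p,disc)
    for az in np.radians(np.arange(0,180,3)):
        bar=np.array(seg(p,k,az,103)+seg(p,k,az,133))
        m=np.maximum(sd,sil(p,bar))[v-14:v+15,u-14:u+15]
        # correlation of mask with brightness
        best.append((np.corrcoef(m.ravel(),g.ravel())[0,1],round(np.degrees(az))))
    best.sort(); return best[:4]
E
python3 - <<'E'
from knob import *
crops("pics/k1.png")
p=viewer.grab_frame("top"); q=viewer.grab_frame("side")
for k in K: print(k,[(round(float(a),2),b) for a,b in fit_knob(p,k)],[(round(float(a),2),b) for a,b in fit_knob(q,k)])
E
```

```text
nl [(-0.38, 114), (-0.38, 111), (-0.38, 117), (-0.38, 108)] [(-0.27, 3), (-0.27, 9), (-0.27, 0), (-0.27, 6)]
fr [(-0.29, 108), (-0.29, 111), (-0.29, 105), (-0.28, 102)] [(-0.46, 171), (-0.46, 168), (-0.46, 165), (-0.46, 162)]
nr [(-0.34, 102), (-0.34, 99), (-0.34, 105), (-0.34, 96)] [(-0.78, 87), (-0.78, 90), (-0.78, 93), (-0.78, 96)]
fl [(-0.29, 144), (-0.29, 141), (-0.29, 147), (-0.29, 138)] [(-0.58, 165), (-0.58, 168), (-0.58, 156), (-0.57, 162)]
```

View pics/k1.png

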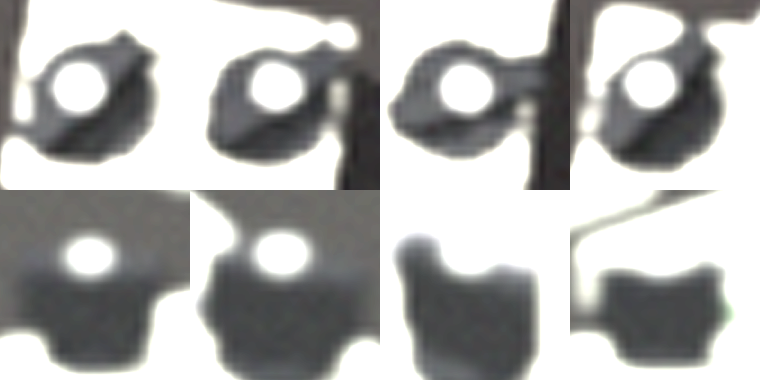

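The lid is shut, and the crops show all four knobs. Bar directions in world azimuth are about nl 128°, fr 118°, nr 108° and fl 135°. First is near left, at top crop pixel (197,385).

```bash
sed -i 's/575.6,-21.9,-.155/575.6,-19.2,-.155/' knob.py; python3 - <<'E'
from h import *
to([536,113.8,180],38)
E
```

```text
t 45.1 tcp [330.4   8.3 236.9] x [ 0.014  0.003 -1.   ] zaz 171.0 F [-0.8  0.1  0.4] T [0.01 0.02 0.04] open 50.1 j6 [-0.18 -0.48 -0.37  1.67  0.01 -1.6 ]
-> [536, 113.8, 180] [  6.   -13.61 -18.58] ('turn', np.float64(-47.0))
```

Call:
arm_command --motion "0.5 -1.8 -2.5 -5 5.5; 1.5 -4 -5.5 -12 5.5; 2.5 -6.2 -8.5 -19 5.5; 3.5 -8.4 -11.5 -26 5.5; 4.5 -10.6 -14.5 -33 5.5; 5.5 -12.8 -17.5 -40 5.5; 6 -13.6 -18.6 -47 5.5; 6 -13.6 -18.6 -47 5.5; 6 -13.6 -18.6 -47 5.5; 6 -13.6 -18.6 -47 5.5"

```text
clock: 46.1
tcp_pos: [535.7, 113.3, 180.6]
tcp_rot: [0.674, 0.229, -0.664, 0.23]
wrist_force: [-0.1, -0.6, -0.4]
opening: 55.0
```

```bash
python3 - <<'E'
from h import *
q=viewer.grab_frame("side")
u,v=pix(q,[[536,113.8,140]])[0].astype(int)
cv2.imwrite("pics/s13.png",cv2.resize(q["frame"][v-45:v+45,u-60:u+60],None,fx=6,fy=6,interpolation=cv2.INTER_CUBIC))
to([536,113.8,125],38)
E
```

```text
t 46.15 tcp [535.7 113.3 180.9] x [ 0.015  0.003 -1.   ] zaz -142.1 F [1.7 0.  0.4] T [-0.06  0.05  0.  ] open 54.9 j6 [ 0.08  0.09  0.    1.48  0.   -2.15]
-> [536, 113.8, 125] [ 5.59 -0.06  0.02] ('turn', np.float64(-0.1))
```

View pics/s13.png

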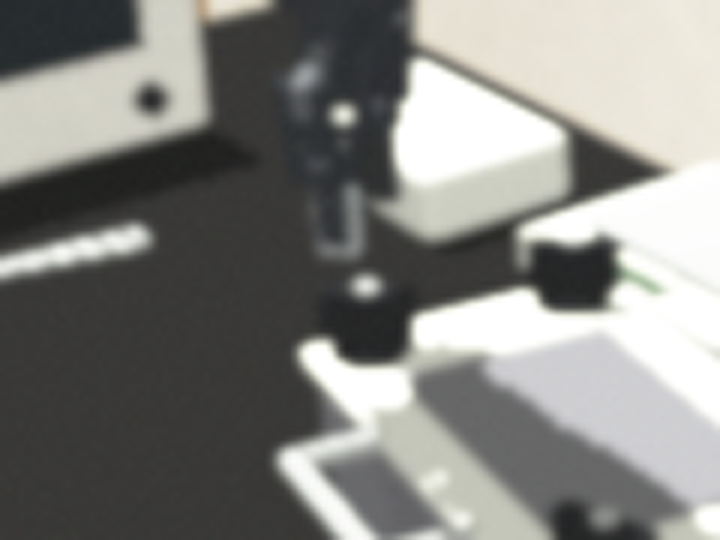

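Call:
arm_command --motion "1.5 0 0 0 5.5; 3.5 0 0 0 5.5; 4.8 0 0 0 5.5; 5.5 0 0 0 5.5; 5.5 0 0 0 5.5; 5.5 0 0 0 5.5"

```text
clock: 46.75
tcp_pos: [536.6, 113.4, 126.1]
tcp_rot: [0.674, 0.229, -0.663, 0.23]
wrist_force: [0.4, 0.2, 0.1]
opening: 55.3
```

Call:
arm_command --motion "0 0 0 0 3; 0 0 0 0 1.8; 0 0 0 0 1; 0 0 0 0 1; 0 0 0 0 1; 0 0 0 0 1; 0 0 0 0 1" --newtons 40

```text
clock: 47.45
tcp_pos: [535.6, 112.6, 126.9]
tcp_rot: [0.673, 0.228, -0.664, 0.231]
wrist_force: [-4.7, -2.2, 5.4]
opening: 13.2
```

```bash
python3 - <<'E'
from knob import *
s,r=st()
q=viewer.grab_frame("side")
u,v=pix(q,[[536,113.8,140]])[0].astype(int)
cv2.imwrite("pics/s14.png",cv2.resize(q["frame"][v-45:v+45,u-60:u+60],None,fx=6,fy=6,interpolation=cv2.INTER_CUBIC))
E
```

```text
t 47.45 tcp [535.6 112.6 126.9] x [ 0.013  0.001 -1.   ] zaz -142.1 F [-4.7 -2.2  5.4] T [-0.66  1.18  0.03] open 13.2 j6 [ 0.08  0.1  -0.09  1.37 -0.   -2.15]
```

View pics/s14.png

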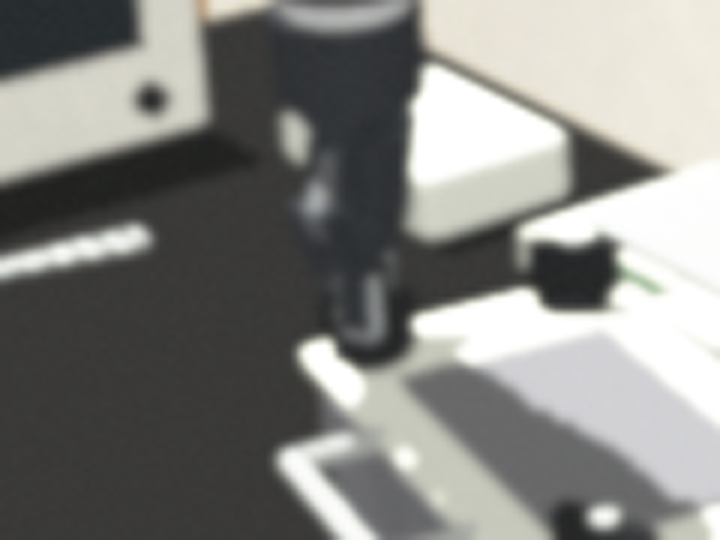

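Call:
arm_command --motion "0 0 0.1 7 1; 0 0 0.1 14 1; 0 0 0.1 21 1; 0 0 0.1 28 1; 0 0 0.1 35 1; 0 0 0.1 42 1; 0 0 0.1 49 1; 0 0 0.1 56 1; 0 0 0.1 63 1; 0 0 0.1 70 1; 0 0 0.1 77 1; 0 0 0.1 77 1"

```text
clock: 48.7
tcp_pos: [535.9, 112.4, 127.1]
tcp_rot: [0.671, -0.234, -0.661, -0.239]
wrist_force: [2.3, 0.8, -0.4]
opening: 13.3
```

```bash
python3 - <<'E'
from h import *
st()
E
```

```text
t 48.7 tcp [535.9 112.4 127.1] x [ 0.015  0.002 -1.   ] zaz 140.9 F [ 2.3  0.8 -0.4] T [ 0.02 -0.2  -0.03] open 13.3 j6 [ 0.08  0.1  -0.09  1.37  0.   -0.8 ]
```

Call:
arm_command --motion "0 0 0 5 1; 0 0 0 10 1; 0 0 0 15 1; 0 0 0 19 1; 0 0 0 22 1; 0 0 0 25 1; 0 0 0 25 1"

```text
clock: 49.4
tcp_pos: [536.1, 112.3, 127.1]
tcp_rot: [0.604, -0.371, -0.595, -0.378]
wrist_force: [1.0, -0.6, -0.3]
opening: 13.2
```

```bash
python3 - <<'E'
from h import *
st()
E
```

```text
t 49.4 tcp [536.1 112.3 127.1] x [ 0.016  0.002 -1.   ] zaz 116.0 F [ 1.  -0.6 -0.3] T [-0.2   0.13 -0.04] open 13.2 j6 [ 0.08  0.1  -0.09  1.37  0.   -0.37]
```

Call:
arm_command --motion "0 0 0 2 1; 0 0 0 4 1; 0 0 0 6 1; 0 0 0 6 1"

```text
clock: 49.8
tcp_pos: [536.1, 112.3, 127.0]
tcp_rot: [0.584, -0.401, -0.576, -0.408]
wrist_force: [0.5, -1.3, 0.2]
opening: 13.3
```

```bash
python3 - <<'E'
from h import *
st()
E
```

```text
t 49.8 tcp [536.1 112.3 127. ] x [ 0.016  0.001 -1.   ] zaz 110.3 F [ 0.5 -1.3  0.2] T [-0.28  0.21  0.68] open 13.3 j6 [ 0.08  0.1  -0.09  1.37 -0.   -0.27]
```

Call:
arm_command --motion "0 0 0 2 1; 0 0 0 4 1; 0 0 0 4 1"

```text
clock: 50.1
tcp_pos: [536.7, 112.5, 127.2]
tcp_rot: [0.571, -0.419, -0.562, -0.427]
wrist_force: [1.6, -0.1, -0.1]
opening: 13.1
```

```bash
python3 - <<'E'
from h import *
st()
E
```

```text
t 50.1 tcp [536.7 112.5 127.2] x [ 0.017  0.001 -1.   ] zaz 106.5 F [ 1.6 -0.1 -0.1] T [-0.12 -0.22  1.1 ] open 13.1 j6 [ 0.08  0.1  -0.09  1.37  0.   -0.2 ]
```

Call:
arm_command --motion "0 0 0 0 2.5; 0 0 0 0 4; 0 0 0 0 5; 0 0 0 0 5; -2 0 0 0 5; -5 0 0 0 5; -7 0 0 0 5; -7 0 0 0 5; -7 0 0 0 5"

```text
clock: 51.0
tcp_pos: [535.8, 112.4, 197.5]
tcp_rot: [0.571, -0.419, -0.562, -0.427]
wrist_force: [-0.7, -0.2, 0.0]
opening: 50.2
```

```bash
python3 - <<'E'
from h import *
to([615.5,-152,197],28)
E
```

```text
t 51.0 tcp [535.8 112.4 197.5] x [ 0.018  0.002 -1.   ] zaz 106.5 F [-0.7 -0.2  0. ] T [-0.02  0.03  0.03] open 50.2 j6 [ 0.08  0.08  0.03  1.5   0.   -0.2 ]
-> [615.5, -152, 197] [  0.15  -0.11 -27.62] ('turn', np.float64(78.5))
```

Call:
arm_command --motion "0 0 -2 -8.4 5; 0 0 -5 -16.8 5; 0.1 0 -8 -25.2 5; 0.1 0 -11 -33.6 5; 0.1 0 -14 -42 5; 0.1 0 -17 -50.4 5; 0.1 -0.1 -20 -58.8 5; 0.1 -0.1 -23 -67.2 5; 0.1 -0.1 -26 -75.6 5; 0.1 -0.1 -27.6 -84 5; 0.1 -0.1 -27.6 -92.4 5; 0.1 -0.1 -27.6 -100.5 5"

```text
clock: 52.2
tcp_pos: [614.3, -152.5, 194.6]
tcp_rot: [0.692, 0.167, -0.682, 0.167]
wrist_force: [0.4, 0.7, 0.3]
opening: 49.8
```

Call:
arm_command --motion "0 0 0 -1 5; 0 0 0 -1 5; 0 0 0 -1 5"

```text
clock: 52.5
tcp_pos: [613.8, -152.2, 193.4]
tcp_rot: [0.69, 0.172, -0.681, 0.172]
wrist_force: [0.3, -0.1, 0.7]
opening: 50.3
```

```bash
python3 - <<'E'
from knob import *
crops("pics/k2.png")
to([615.5,-152.5,126],208)
E
```

```text
t 52.6 tcp [ 614.2 -152.2  194.2] x [ 0.014  0.003 -1.   ] zaz -151.8 F [-0.1 -0.9  0. ] T [-0.02  0.08 -0.02] open 49.9 j6 [-0.35  0.31  0.29  1.54  0.01 -2.42]
-> [615.5, -152.5, 126] [ 6.82  0.07 -0.01] ('turn', np.float64(0.2))
```

View pics/k2.png

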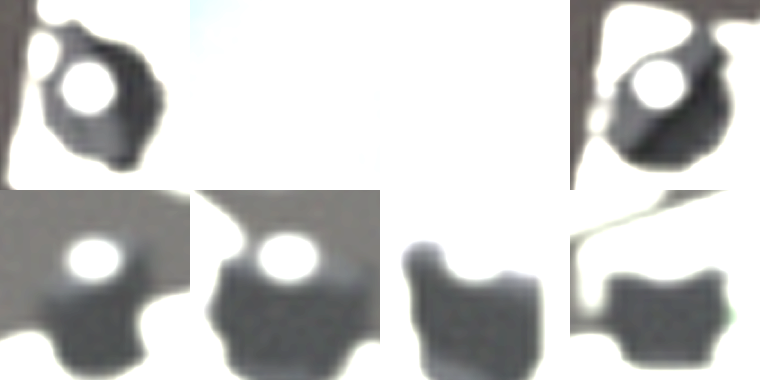

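The near-left knob is home: the bar is now at about az 24°, and the stop torque was about 1 N m. Far right is next.

Call:
arm_command --motion "2 0 0 0 5; 4.5 0.1 0 0 5; 6 0.1 0 0 5; 6.7 0.1 0 0 5; 6.7 0.1 0 0 5; 6.7 0.1 0 0 5; 6.7 0.1 0 0 3; 6.7 0.1 0 0 1.8; 6.7 0.1 0 0 1; 6.7 0.1 0 0 1; 6.7 0.1 0 0 1; 6.7 0.1 0 0 1" --newtons 40

```text
clock: 53.8
tcp_pos: [615.3, -153.5, 128.6]
tcp_rot: [0.691, 0.172, -0.681, 0.173]
wrist_force: [-3.3, -0.7, 6.0]
opening: 13.3
```

```bash
python3 - <<'E'
from knob import *
st()
E
```

```text
t 53.8 tcp [ 615.3 -153.5  128.6] x [ 0.014  0.002 -1.   ] zaz -151.8 F [-3.3 -0.7  6. ] T [-0.31  0.91  0.01] open 13.3 j6 [-0.35  0.32  0.18  1.41  0.01 -2.42]
```

Call:
arm_command --motion "0.1 0 0 7 1; 0.1 0 0 14 1; 0.1 0 0 21 1; 0.1 0 0 28 1; 0.1 0 0 35 1; 0.1 0 0 42 1; 0.1 0 0 49 1; 0.1 0 0 56 1; 0.1 0 0 63 1; 0.1 0 0 70 1; 0.1 0 0 77 1; 0.1 0 0 77 1"

```text
clock: 55.0
tcp_pos: [615.3, -153.6, 128.6]
tcp_rot: [0.648, -0.29, -0.64, -0.295]
wrist_force: [-2.2, -0.5, 5.5]
opening: 13.4
```

Call:
arm_command --motion "0 0 0 5 1; 0 0 0 10 1; 0 0 0 14 1; 0 0 0 14 1"

```text
clock: 55.4
tcp_pos: [615.2, -153.6, 128.6]
tcp_rot: [0.608, -0.365, -0.6, -0.371]
wrist_force: [-1.6, -0.6, 2.5]
opening: 13.3
```

```bash
python3 - <<'E'
from h import *
st()
E
```

```text
t 55.4 tcp [ 615.2 -153.6  128.6] x [ 0.014  0.001 -1.   ] zaz 117.3 F [-1.6 -0.6  2.5] T [-0.16  0.66 -0.08] open 13.3 j6 [-0.35  0.32  0.18  1.41  0.01 -0.83]
```

Call:
arm_command --motion "0 0 0 3 1; 0 0 0 5 1; 0 0 0 7 1; 0 0 0 7 1"

```text
clock: 55.8
tcp_pos: [615.2, -153.6, 128.6]
tcp_rot: [0.585, -0.4, -0.577, -0.406]
wrist_force: [-2.1, -0.0, 1.9]
opening: 13.1
```

```bash
python3 - <<'E'
from h import *
st()
E
```

```text
t 55.8 tcp [ 615.2 -153.6  128.6] x [ 0.014  0.001 -1.   ] zaz 110.6 F [-2.1 -0.   1.9] T [-0.25  0.61  0.47] open 13.1 j6 [-0.35  0.32  0.18  1.41  0.01 -0.71]
```

Call:
arm_command --motion "0 0 0 2 1; 0 0 0 5 1; 0 0 0 5 1"

```text
clock: 56.1
tcp_pos: [615.2, -153.6, 128.7]
tcp_rot: [0.568, -0.423, -0.561, -0.429]
wrist_force: [-2.2, -0.7, 3.6]
opening: 12.9
```

```bash
python3 - <<'E'
from h import *
st()
E
```

```text
t 56.1 tcp [ 615.2 -153.6  128.7] x [ 0.014  0.    -1.   ] zaz 106.0 F [-2.2 -0.7  3.6] T [-0.42  0.65  1.74] open 12.9 j6 [-0.35  0.32  0.18  1.41  0.   -0.63]
```

Call:
arm_command --motion "0 0 0 0 2.5; 0 0 0 0 4; 0 0 0 0 5; 0 0 0 0 5; -2 0 0 0 5; -5 0 0 0 5; -7 0 0 0 5; -7 0 0 0 5; -7 0 0 0 5"

```text
clock: 57.0
tcp_pos: [614.6, -153.7, 198.9]
tcp_rot: [0.569, -0.423, -0.56, -0.429]
wrist_force: [-0.3, -0.1, -1.2]
opening: 49.8
```

```bash
python3 - <<'E'
from h import *
to([496.5,-135,197],198)
E
```

```text
t 57.0 tcp [ 614.6 -153.7  198.9] x [ 0.015 -0.    -1.   ] zaz 105.9 F [-0.3 -0.1 -1.2] T [-0.02  0.02  0.01] open 49.8 j6 [-0.35  0.31  0.3   1.55  0.   -0.63]
-> [496.5, -135, 197] [1.000e-02 1.084e+01 5.050e+00] ('turn', np.float64(87.9))
```

Call:
arm_command --motion "0 1 0.5 -8.4 5; 0 2 1 -16.8 5; 0 3.5 1.6 -25.2 5; 0 5 2.3 -33.6 5; 0 6.5 3 -42 5; 0 8 3.7 -50.4 5; 0 9.5 4.4 -58.8 5; 0 10.8 5 -67.2 5; 0 10.8 5 -75.6 5; 0 10.8 5 -84 5; 0 10.8 5 -92 5; 0 10.8 5 -92 5"

```text
clock: 58.2
tcp_pos: [496.0, -134.9, 195.0]
tcp_rot: [0.703, 0.11, -0.694, 0.11]
wrist_force: [0.7, 0.3, 0.1]
opening: 50.1
```

Call:
arm_command --motion "0 0 0 0 5; 0 0 0 0 5"

```text
clock: 58.4
tcp_pos: [495.4, -134.6, 193.7]
tcp_rot: [0.702, 0.11, -0.695, 0.109]
wrist_force: [0.2, -0.1, -0.2]
opening: 49.9
```

```bash
python3 - <<'E'
from knob import *
crops("pics/k3.png")
to([496.5,-135,126],198)
E
```

```text
t 58.5 tcp [ 495.8 -134.8  194.4] x [ 0.011  0.002 -1.   ] zaz -162.2 F [-0.5 -0.4  0.2] T [-0.03 -0.05 -0.01] open 49.5 j6 [-0.4   0.   -0.05  1.5   0.01 -2.28]
-> [496.5, -135, 126] [6.84 0.03 0.01] ('turn', np.float64(-0.2))
```

View pics/k3.png

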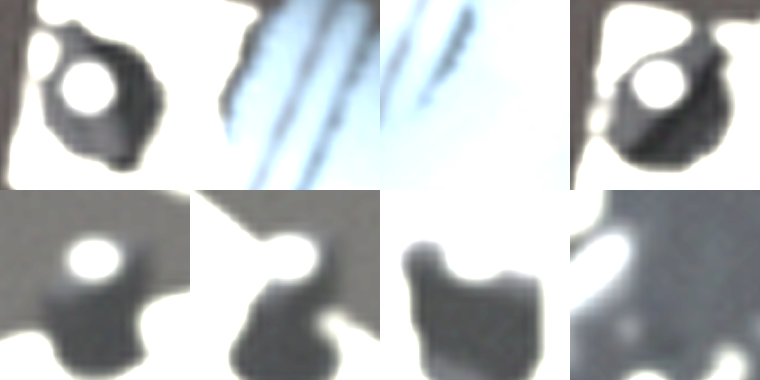

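Far right now looks like near left in the side view. Near right is next.

Call:
arm_command --motion "2 0 0 0 5; 4.5 0 0 0 5; 6 0 0 0 5; 6.8 0 0 0 5; 6.8 0 0 0 5; 6.8 0 0 0 5; 6.8 0 0 0 3; 6.8 0 0 0 1.8; 6.8 0 0 0 1; 6.8 0 0 0 1; 6.8 0 0 0 1; 6.8 0 0 0 1" --newtons 40

```text
clock: 59.7
tcp_pos: [496.9, -135.1, 127.7]
tcp_rot: [0.703, 0.109, -0.694, 0.11]
wrist_force: [-0.7, -0.5, 5.4]
opening: 12.9
```

```bash
python3 - <<'E'
from knob import *
st()
E
```

```text
t 59.7 tcp [ 496.9 -135.1  127.7] x [ 0.012  0.001 -1.   ] zaz -162.2 F [-0.7 -0.5  5.4] T [-0.05  0.44  0.01] open 12.9 j6 [-0.4   0.02 -0.17  1.37  0.01 -2.28]
```

Call:
arm_command --motion "0.1 0 0 7 1; 0.1 0 0 14 1; 0.1 0 0 21 1; 0.1 0 0 28 1; 0.1 0 0 35 1; 0.1 0 0 42 1; 0.1 0 0 49 1; 0.1 0 0 56 1; 0.1 0 0 63 1; 0.1 0 0 70 1; 0.1 0 0 76 1; 0.1 0 0 76 1"

```text
clock: 60.9
tcp_pos: [496.5, -135.1, 127.6]
tcp_rot: [0.621, -0.342, -0.614, -0.346]
wrist_force: [-2.5, 1.0, 6.9]
opening: 13.0
```

Call:
arm_command --motion "0 0 0 3 1; 0 0 0 6 1; 0 0 0 9 1; 0 0 0 11 1; 0 0 0 11 1"

```text
clock: 61.4
tcp_pos: [496.4, -135.0, 127.7]
tcp_rot: [0.585, -0.399, -0.579, -0.404]
wrist_force: [-0.9, 0.8, 3.1]
opening: 13.4
```

```bash
python3 - <<'E'
from h import *
st()
E
```

```text
t 61.4 tcp [ 496.4 -135.   127.7] x [ 0.011 -0.    -1.   ] zaz 110.8 F [-0.9  0.8  3.1] T [-0.1   0.36  0.32] open 13.4 j6 [-0.4   0.02 -0.17  1.37  0.   -0.76]
```

Call:
arm_command --motion "0 0 0 2 1; 0 0 0 5 1; 0 0 0 5 1"

```text
clock: 61.7
tcp_pos: [496.4, -135.0, 127.7]
tcp_rot: [0.568, -0.423, -0.562, -0.427]
wrist_force: [-1.6, -1.5, 2.9]
opening: 13.6
```

```bash
python3 - <<'E'
from h import *
st()
E
```

```text
t 61.7 tcp [ 496.4 -135.   127.7] x [ 0.011 -0.001 -1.   ] zaz 106.1 F [-1.6 -1.5  2.9] T [-0.29  0.47  1.6 ] open 13.6 j6 [-0.4   0.02 -0.17  1.37  0.   -0.68]
```

Call:
arm_command --motion "0 0 0 0 2.5; 0 0 0 0 4; 0 0 0 0 5; 0 0 0 0 5; -2 0 0 0 5; -5 0 0 0 5; -7 0 0 0 5; -7 0 0 0 5; -7 0 0 0 5"

```text
clock: 62.6
tcp_pos: [495.9, -135.1, 197.8]
tcp_rot: [0.569, -0.423, -0.561, -0.427]
wrist_force: [0.3, 0.9, -0.5]
opening: 50.4
```

```bash
python3 - <<'E'
from h import *
to([654,93.7,197],225)
E
```

```text
t 62.6 tcp [ 495.9 -135.1  197.8] x [ 0.012 -0.001 -1.   ] zaz 106.1 F [ 0.3  0.9 -0.5] T [0.02 0.07 0.03] open 50.4 j6 [-0.4   0.   -0.05  1.51  0.   -0.68]
-> [654, 93.7, 197] [  0.24 -21.53  17.6 ] ('turn', np.float64(61.1))
```

Call:
arm_command --motion "0 -1.5 1.2 -8.4 5; 0 -4 3.3 -16.8 5; 0 -6.5 5.3 -25.2 5; 0.1 -9 7.4 -33.6 5; 0.1 -11.5 9.4 -42 5; 0.1 -14 11.4 -50.4 5; 0.1 -16.5 13.5 -58.8 5; 0.2 -19 15.5 -67.2 5; 0.2 -21 17.2 -75.6 5; 0.2 -21.5 17.6 -84 5; 0.2 -21.5 17.6 -92 5; 0.2 -21.5 17.6 -100 5"

```text
clock: 63.8
tcp_pos: [652.8, 94.1, 194.4]
tcp_rot: [0.691, 0.161, -0.686, 0.163]
wrist_force: [-0.1, 0.9, 0.1]
opening: 49.9
```

```bash
python3 - <<'E'
from knob import *
to([654,93.7,190],223)
E
```

```text
t 63.8 tcp [652.8  94.1 194.4] x [ 0.007 -0.001 -1.   ] zaz -153.5 F [-0.1  0.9  0.1] T [-0.04  0.02 -0.01] open 49.9 j6 [ 0.04  0.39  0.4   1.57 -0.   -1.99]
-> [654, 93.7, 190] [ 0.44  0.09 -0.08] ('turn', np.float64(-16.5))
```

Call:
arm_command --motion "0.4 0.1 -0.1 -8.3 5; 0.4 0.1 -0.1 -16.5 5; 0.4 0.1 -0.1 -16.5 5; 0.4 0.1 -0.1 -16.5 5"

```text
clock: 64.2
tcp_pos: [653.5, 93.6, 188.7]
tcp_rot: [0.66, 0.257, -0.657, 0.259]
wrist_force: [0.4, -0.1, 0.7]
opening: 50.2
```

```bash
python3 - <<'E'
from knob import *
crops("pics/k4.png")
to([654,93.7,127],223)
E
```

```text
t 64.3 tcp [653.9  93.7 189.7] x [ 0.006 -0.001 -1.   ] zaz -137.2 F [0.4 0.4 0.6] T [-0.02  0.04 -0.05] open 50.2 j6 [ 0.04  0.4   0.39  1.56 -0.   -2.28]
-> [654, 93.7, 127] [ 6.27 -0.03  0.01] ('turn', np.float64(-0.2))
```

View pics/k4.png

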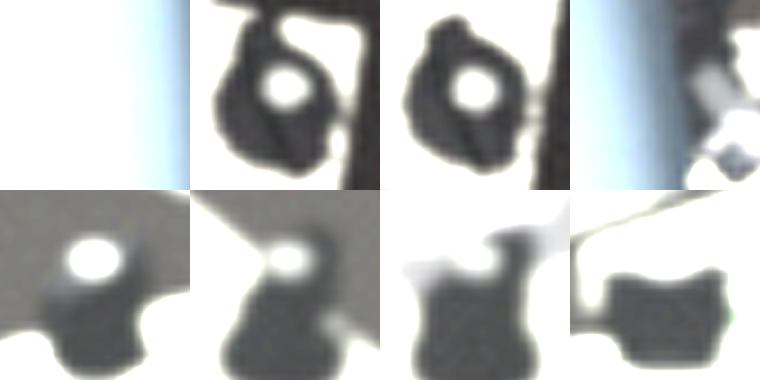

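Near left, far right and near right all point the same way at the end position. Far left is last.

Call:
arm_command --motion "2 0 0 0 5; 4 0 0 0 5; 5.5 0 0 0 5; 6.2 0 0 0 5; 6.2 0 0 0 5; 6.2 0 0 0 5; 6.2 0 0 0 3; 6.2 0 0 0 1.8; 6.2 0 0 0 1; 6.2 0 0 0 1; 6.2 0 0 0 1; 6.2 0 0 0 1" --newtons 40

```text
clock: 65.5
tcp_pos: [654.6, 93.3, 129.0]
tcp_rot: [0.661, 0.257, -0.656, 0.26]
wrist_force: [-2.4, -1.5, 5.2]
opening: 13.0
```

```bash
python3 - <<'E'
from knob import *
st()
E
```

```text
t 65.5 tcp [654.6  93.3 129. ] x [ 0.008 -0.002 -1.   ] zaz -137.2 F [-2.4 -1.5  5.2] T [-0.27  0.45  0.06] open 13.0 j6 [ 0.04  0.4   0.28  1.44 -0.   -2.28]
```

Call:
arm_command --motion "0 0 0 8 1; 0 0 0 16 1; 0 0 0 24 1; 0 0 0 32 1; 0 0 0 40 1; 0 0 0 48 1; 0 0 0 56 1; 0 0 0 64 1; 0 0 0 72 1; 0 0 0 80 1; 0 0 0 86 1; 0 0 0 86 1"

```text
clock: 66.7
tcp_pos: [654.1, 93.2, 129.1]
tcp_rot: [0.66, -0.26, -0.655, -0.26]
wrist_force: [-2.0, -1.4, 3.0]
opening: 13.4
```

Call:
arm_command --motion "0 0 0 5 1; 0 0 0 10 1; 0 0 0 15 1; 0 0 0 18 1; 0 0 0 20 1; 0 0 0 20 1"

```text
clock: 67.3
tcp_pos: [654.0, 93.3, 129.0]
tcp_rot: [0.605, -0.369, -0.6, -0.37]
wrist_force: [-1.1, 0.1, 2.8]
opening: 13.1
```

```bash
python3 - <<'E'
from h import *
st()
E
```

```text
t 67.3 tcp [654.   93.3 129. ] x [ 0.006 -0.002 -1.   ] zaz 116.9 F [-1.1  0.1  2.8] T [-0.15  0.52 -0.06] open 13.1 j6 [ 0.04  0.4   0.28  1.44 -0.   -0.43]
```

Call:
arm_command --motion "0 0 0 2 1; 0 0 0 4 1; 0 0 0 6 1; 0 0 0 6 1"

```text
clock: 67.7
tcp_pos: [654.0, 93.3, 129.0]
tcp_rot: [0.585, -0.399, -0.581, -0.401]
wrist_force: [-1.8, -0.7, 3.0]
opening: 13.4
```

```bash
python3 - <<'E'
from h import *
st()
E
```

```text
t 67.7 tcp [654.   93.3 129. ] x [ 0.006 -0.002 -1.   ] zaz 111.1 F [-1.8 -0.7  3. ] T [-0.19  0.48  0.22] open 13.4 j6 [ 0.04  0.4   0.28  1.44 -0.   -0.33]
```

Call:
arm_command --motion "0 0 0 2 1; 0 0 0 4 1; 0 0 0 6 1; 0 0 0 6 1"

```text
clock: 68.1
tcp_pos: [654.0, 93.3, 129.1]
tcp_rot: [0.565, -0.427, -0.56, -0.429]
wrist_force: [-0.7, -1.5, 2.9]
opening: 13.1
```

```bash
python3 - <<'E'
from h import *
st()
E
```

```text
t 68.1 tcp [654.   93.3 129.1] x [ 0.007 -0.003 -1.   ] zaz 105.5 F [-0.7 -1.5  2.9] T [-0.45  0.46  1.84] open 13.1 j6 [ 0.04  0.4   0.28  1.44 -0.   -0.23]
```

Call:
arm_command --motion "0 0 0 0 2.5; 0 0 0 0 4; 0 0 0 0 5; 0 0 0 0 5; -2 0 0 0 5; -5 0 0 0 5; -9 0 0 0 5; -11 0 0 0 5; -11 0 0 0 5; -11 0 0 0 5"

```text
clock: 69.1
tcp_pos: [653.7, 93.7, 239.3]
tcp_rot: [0.566, -0.427, -0.56, -0.429]
wrist_force: [0.3, -0.3, -1.1]
opening: 50.0
```

```bash
python3 - <<'E'
from h import *
to([330,200,240])
E
```

```text
t 69.1 tcp [653.7  93.7 239.3] x [ 0.008 -0.003 -1.   ] zaz 105.5 F [ 0.3 -0.3 -1.1] T [-0.03  0.03  0.04] open 50.0 j6 [ 0.04  0.41  0.51  1.66 -0.   -0.23]
-> [330, 200, 240] [-0.35 28.35 18.89]
```

Call:
arm_command --motion "0 3 2 0 5; 0 7 4.7 0 5; 0 11 7.3 0 5; 0 15 10 0 5; 0 19 12.7 0 5; 0 23 15.3 0 5; 0 26.5 17.7 0 5; 0 28.3 18.9 0 5; 0 28.3 18.9 0 5; 0 28.3 18.9 0 5"

```text
clock: 70.1
tcp_pos: [330.2, 200.1, 235.1]
tcp_rot: [0.566, -0.427, -0.56, -0.428]
wrist_force: [1.6, 0.2, -0.2]
opening: 50.1
```

```bash
python3 - <<'E'
from knob import *
st()
crops("pics/k5.png")
q=viewer.grab_frame("top"); cv2.imwrite("pics/t15.png",q["frame"])
p=viewer.grab_frame("side"); cv2.imwrite("pics/s15.png",p["frame"])
for k in (p,q): print([(round(d["score"],2),w(k,d["centre"]).round(0)) for d in spot_point(k,"lid_bar")])
E
```

```text
t 70.1 tcp [330.2 200.1 235.1] x [ 0.007 -0.004 -1.   ] zaz 105.5 F [ 1.6  0.2 -0.2] T [-0.02  0.04  0.01] open 50.1 j6 [ 0.38 -0.32 -0.26  1.63 -0.01  0.1 ]
[(0.81, array([440.,   3.,  89.]))]
[(0.9, array([441.,   2.,  85.]))]
```

View pics/k5.png

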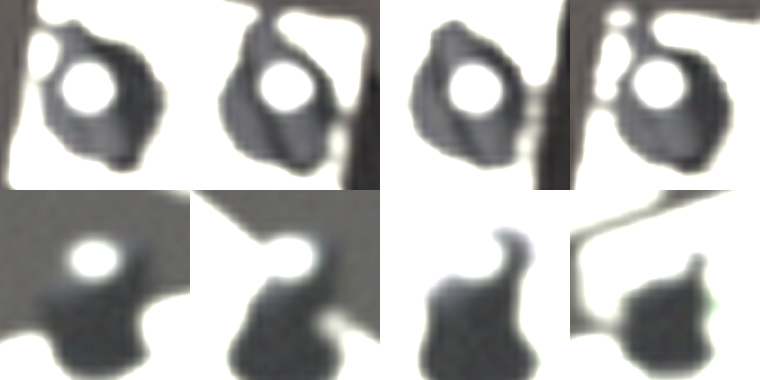

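View pics/t15.png

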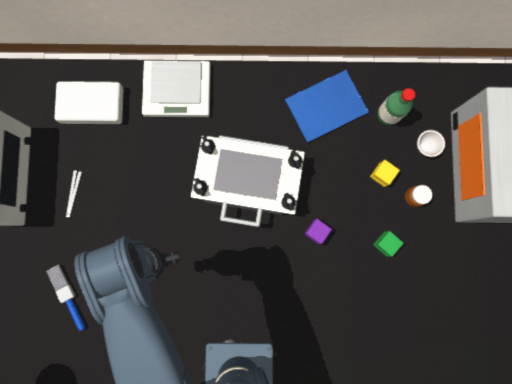

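View pics/s15.png

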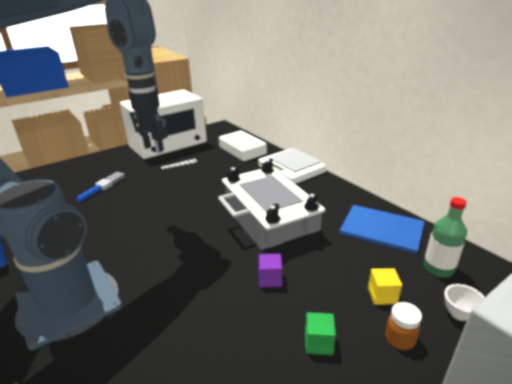

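```bash
python3 -c "
from bench import order
print(order.job_done())"
```

```text
the job is handed in; nothing more can be done
None
```

I stood all four white egg boxes in the case, shut the lid and turned the four bolt knobs to their stops in the order asked. The job was handed in at about 70 s; no verdict is given.

**What I did**
- **Egg boxes:** each was lowered slowly onto the floor, released and then checked. The green, purple and yellow look-alikes were left where they were.
- **Lid:** I swung it down by its pull bar and pressed it onto the rim with about 24 N.
- **Knobs:** the order was near left, far right, near right, far left.

**Last checks**
- **Boxes:** before the lid closed, the side view showed all four upright on the floor; the arm hid the case in the top view. I did not see them again after that.
- **Lid:** the pull bar was found at 85 to 89 mm above the bench, about as it should be when shut (90 mm).
- **Knobs:** turning torque jumped from under 0.1 to 1.1–1.8 N m at the same angle on all four. All four bars point the same way in the final picture.

**What went wrong or disagreed**
- **Early contact:** on the first try at placing the third box, something touched about 7 mm too high, with about 17 N at the wrist. It was probably the gripper on the right rim. I backed off and set the box down about 8 mm further in, and it went in cleanly.
- **Case position:** my first fit of the case was about 3 mm off sideways, which fits that contact. I corrected it before turning the knobs.
- **Near-left knob:** I drove it to 1.1 N m, less than the 1.6–1.8 N m on the other three. Its final angle matches theirs.

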